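# Measure a stack of optical filters: blank reading, stack, reading, cover

### The job

Lift the metal cover off the grey measuring stage and park it on the rubber mat, then take a blank reading of the empty stage by pressing the black trigger plunger fully down to its stop, holding it there a moment and letting it come back up. Next stack all the framed filters squarely in one pile, flat on the stage, centred over its round window with their long sides along the stage's long side, and take a second reading with the plunger in the same way. Finally put the cover back squarely on top of the pile with its handle up, let everything go, and leave the pen cup, the post mount and the clear cuvette box alone.

Things in the scene. Friction and masses are not known exactly. Their poses are not given: they have to be found in the camera images.
- stage: Fixed grey measuring stage, a slab 140 mm (x) by 100 mm (y) by 12 mm high, with a round window 36 mm across in the middle of its top and a thin printed outline of a filter around it. Origin at the centre of its underside on the table; x along its long side, z up. Its place and yaw vary.
- stage_top (a point): Centre of the stage's top face (the middle of the window), 12 mm above the table; axes as the stage.
- mat_top (a point): Centre of the top face of the fixed black rubber mat, 150 mm (x) by 110 mm (y) by 3 mm thick, the parking place for the cover; this point is 3 mm above the table, x along the mat's long side.
- plunger (a joint): Travel of the spring plunger in m: 0 when up, 0.015 when fully down at its stop. The spring pushes back with about 4 N at the top and 11.5 N at the stop, and returns the plunger by itself. A reading is taken when the plunger is held within 1.5 mm of the stop.
- plunger_top (a point): Centre of the top of the plunger's head, a black disc 48 mm across and 12 mm thick, on a fixed white trigger block 90 x 90 x 50 mm. The head's top is 85 mm above the table when up, 70 mm when fully down; this point moves with the head. z up; the plunger goes straight down.
- cover: Loose aluminium cover, a flat plate 110 mm (x) by 70 mm (y) by 6 mm thick, with a black handle bar standing on its middle: 60 mm long (x), 16 mm wide (y), from 6 mm to 36 mm above the underside. About 0.22 kg. Origin at the centre of its underside, z up. It lies on the stage at the start. It is the same either way round.
- filter0: Framed optical filter, loose: a dark grey glass pane in a dark steel frame, outside 100 mm (x) by 60 mm (y) by 14 mm thick (z), about 0.15 kg. Origin at its centre (7 mm above what it lies on). All filters are alike, and the same either way round and either face up. Three or four are present, flat on the table at the start; an absent one reads None.
- filter1: Framed optical filter, loose: a dark grey glass pane in a dark steel frame, outside 100 mm (x) by 60 mm (y) by 14 mm thick (z), about 0.15 kg. Origin at its centre (7 mm above what it lies on). All filters are alike, and the same either way round and either face up. Three or four are present, flat on the table at the start; an absent one reads None.
- filter2: Framed optical filter, loose: a dark grey glass pane in a dark steel frame, outside 100 mm (x) by 60 mm (y) by 14 mm thick (z), about 0.15 kg. Origin at its centre (7 mm above what it lies on). All filters are alike, and the same either way round and either face up. Three or four are present, flat on the table at the start; an absent one reads None.
- filter3: Framed optical filter, loose: a dark grey glass pane in a dark steel frame, outside 100 mm (x) by 60 mm (y) by 14 mm thick (z), about 0.15 kg. Origin at its centre (7 mm above what it lies on). All filters are alike, and the same either way round and either face up. Three or four are present, flat on the table at the start; an absent one reads None.
- filter4: Framed optical filter, loose: a dark grey glass pane in a dark steel frame, outside 100 mm (x) by 60 mm (y) by 14 mm thick (z), about 0.15 kg. Origin at its centre (7 mm above what it lies on). All filters are alike, and the same either way round and either face up. Three or four are present, flat on the table at the start; an absent one reads None.
- pen_cup: Bystander: loose metal cup of pens, 72 mm across, 95 mm high (pens to 145 mm). Origin at the centre of its underside. Leave it alone.
- post_mount: Bystander: loose black optics post on a round foot 56 mm across, 103 mm high. Origin at the centre of its underside. Leave it alone.
- cuvette_box: Bystander: loose clear plastic box 110 x 70 x 35 mm. Origin at the centre of its underside. Leave it alone.
Things that resemble listed ones, but are neither listed nor needed, are in the scene too. Leave any orange look-alike of the filter0 alone. Leave any pink look-alike of the filter3 alone.

How it is judged (in metres and radians):
On the way, in this order (a step that is already met when the one before it is completed fails the run):
1. the cover is parked flat on the mat and let go (horizontal distance between cover and mat_top below 0.035 m and height (world z) of cover below 0.015 m and angle between cover's own z axis and vertical below 0.15 rad and contact force between the fingers and cover below 0.3 N), for 0.2 s.
2. blank reading: the plunger is held down at its stop with the stage empty (value of joint plunger above 0.0135 m and horizontal distance between cover and stage_top above 0.09 m and horizontal distance between each of filter0, filter1, filter2, filter3, filter4 and stage_top above 0.07 m), for 0.3 s.
3. all filters are stacked squarely on the stage and let go, the plunger is up (horizontal distance between each of filter0, filter1, filter2, filter3, filter4 and stage_top below 0.008 m and angle between the x axis of each of filter0, filter1, filter2, filter3, filter4 and the x axis of stage, either way round below 0.105 rad and angle between the z axis of each of filter0, filter1, filter2, filter3, filter4 and the z axis of stage, either way round below 0.06 rad and linear speed of each of filter0, filter1, filter2, filter3, filter4 below 0.03 m/s and value of joint plunger below 0.003 m and contact force between the fingers and filter0 below 0.3 N and contact force between the fingers and filter1 below 0.3 N and contact force between the fingers and filter2 below 0.3 N and contact force between the fingers and filter3 below 0.3 N and contact force between the fingers and filter4 below 0.3 N), for 0.3 s.
4. second reading: the plunger is held down at its stop with the uncovered pile square on the stage (value of joint plunger above 0.0135 m and horizontal distance between cover and stage_top above 0.09 m and horizontal distance between each of filter0, filter1, filter2, filter3, filter4 and stage_top below 0.008 m and angle between the x axis of each of filter0, filter1, filter2, filter3, filter4 and the x axis of stage, either way round below 0.105 rad and angle between the z axis of each of filter0, filter1, filter2, filter3, filter4 and the z axis of stage, either way round below 0.06 rad and linear speed of each of filter0, filter1, filter2, filter3, filter4 below 0.03 m/s), for 0.3 s.
At the end, for the whole second after the job is handed in: Every filter present lies flat in one pile on the stage, its centre within 8 mm of the middle of the stage and its long side within 6 degrees of the stage's; the cover lies flat on top, handle up, within 10 mm and 7 degrees; the plunger is up; everything is at rest and released (horizontal distance between each of filter0, filter1, filter2, filter3, filter4 and stage_top below 0.008 m and angle between the x axis of each of filter0, filter1, filter2, filter3, filter4 and the x axis of stage, either way round below 0.105 rad and angle between the z axis of each of filter0, filter1, filter2, filter3, filter4 and the z axis of stage, either way round below 0.06 rad and linear speed of each of filter0, filter1, filter2, filter3, filter4, cover below 0.03 m/s and horizontal distance between cover and stage_top below 0.01 m and angle between the x axis of cover and the x axis of stage, either way round below 0.12 rad and angle between cover's own z axis and vertical below 0.06 rad and z of cover in the frame of stage above 0.048 m and value of joint plunger below 0.003 m); the robot touches nothing.
It fails at once if the pen cup is moved by more than 30 mm (distance of pen_cup from where it was at the start of the episode above 0.03 m).
It fails at once if the post mount is moved by more than 30 mm (distance of post_mount from where it was at the start of the episode above 0.03 m).
It fails at once if the cuvette box is moved by more than 30 mm (distance of cuvette_box from where it was at the start of the episode above 0.03 m).
Of filter0, filter1, filter2, filter3, filter4 only 3 to 4 are there at a start; the rules pass over those that are not, and their reading is None.
At some moment in a run one of filter0, filter1, filter2, filter3, filter4 may be knocked a few centimetres aside while the robot is not near it.
Once in a run the grip may slacken for a moment while it holds something.
It also fails if it takes over 210 s, if anything falls off the work surface, if the arm or the gripper's body presses on something with over 40 N, if the wrist force passes 120 N, or if a joint passes its speed limit or range.

### The arm

A 6-joint arm with a two-finger parallel gripper is mounted at the origin on the work surface. World frame = base frame: x ahead of the robot, y to its left, z up, the work surface at z = 0. Lengths are in mm, angles in degrees, forces in N, time in s.
With the tool pointing down it reaches from about 300 to 850 mm from the base axis. Payload 4.2 kg.
Tool frame: the origin (TCP) lies at the very end of the fingers, on their centre line; the grasp point (between the pads) lies 19 mm behind it; z points along the fingers, y is the line along which they close (so a half turn about z gives the same grasp; the last joint's range is limited). The gripper opens to 91 mm and grips with 3 to 60 N. Pads are 32 mm wide; open, the fingers measure 118 mm over their backs; the gripper's body (76 mm by 178 mm) begins 60 mm behind the grasp point.
Start: joints at [69.156, 18.312, 89.639, -0, 72.044, -1.146], TCP at [193.817, 541.367, 213.976] pointing down, gripper open.
Joint ranges: [-177.97, 177.97], [-48.28, 115.42], [12.27, 149.76], [-77.06, 257.06], [2.81, 150.46], [-146.56, 146.56]. Speed limits (degrees/s): [147.25, 147.25, 180, 180, 180, 180].

### API

Orientations are given as [roll, pitch, yaw] about the fixed x, y, z axes, in that order (R = Rz(yaw) Ry(pitch) Rx(roll)).
In Python, from workcell import env, grab_frame gives the robot as it stands. The module is installed in compiled form; this text tells all that it offers.
- The arm moves only by the tool move_arm, never from a script. Its argument "plan" is a list of rows, each an object of numbers: "tx", "ty", "tz": the shift along the tool's x, y, z in cm; "wx", "wy", "wz": the turn, a rotation vector about the tool's x, y, z in rad. In form: [{"tx": .., "ty": .., "tz": .., "wx": .., "wy": .., "wz": ..}, ...]. A call has 1 to 12 rows; each row shifts and turns the commanded pose from where the row before left it, along the tool's axes as they then stand; what a row does not reach is not made up. A row lasts 1/12 s, in which the tool goes at most 41.7 mm and 7.16 degrees, less where a joint would pass 70% of its speed; a pose out of reach is approached as far as the arm can. A call is refused whole if a number of a shift passes 4.17 or a number of a turn 0.125, either way. A call with a gripper value outside its range is refused whole. "gripper" is the finger opening in cm, from 0 to 9.12, set as the call begins (left out, the last holds). The fingers move at their own pace and stop on an object; "force" is the grip in N (left out, the last holds). Time passes only in rows, so rows that do not move let the fingers close. It gives the time, the measured TCP pose, the force, the opening and the grip force at its end, in the units of the state.
- env.state(): the state, without advancing time (a new reading comes with each control period).
- grab_frame(name): name is "scene" or "side" or "wrist"; returns a dict with "color" (420x560x3 uint8, red, green, blue), "vfov" (degrees; the focal length in pixels is half the picture's height over the tangent of half this angle, whatever the lens; pixels are square), "cx", "cy" (the principal point, pixels), "view" (4x4, takes a point from world to camera coordinates). Camera axes: x right, y up, looking along -z (the intrinsics and any distortion apply to the point x, -y, -z); pixel columns grow to the right and rows downward; lengths in mm; the calibration is good to about 2 mm. A picture is of the moment at which its call begins. There is no depth.
- env.job_done(): hands the job in; it is judged then, once.
The state is a dict: "time_s": time; "qpos": joint angles; "qvel": joint speeds; "effort": joint torques, N m; "ee_pos": TCP position; "ee_rot": TCP orientation; "force": force on the tool from outside, world axes, zero at the start; "torque": the same for the moment, N m; "gripper_width": finger opening in mm; "gripper_force": force on a finger pad.
Only numpy, scipy, OpenCV 4.12 (cv2) and the standard library are available. Lean on these libraries where they do the work, as an engineer would, in place of code of your own. Each camera call takes 0.05 s, during which the arm holds its last target. There are 200 camera calls.

## Working session

There is one attempt and no reset: what is moved stays moved. The work goes in short steps, Python scripts to look and compute and a tool call to move; the robot and the scene stay as the last step left them, time stands still between calls to the robot, and variables do not carry over. Pictures are saved under pics/ and viewed, at most 14 in all, crops included, and the job is handed in when it is done.

Besides the shell and the picture viewer there is one more tool, called after "Call:" in YAML: its name, and indented under it one key for each argument. move_arm: Moves the arm, as the interface text tells. Its arguments: {"type":"object","properties":{"plan":{"type":"array","items":{"type":"object","properties":{"tx":{"type":"number"},"ty":{"type":"number"},"tz":{"type":"number"},"wx":{"type":"number"},"wy":{"type":"number"},"wz":{"type":"number"}}}},"gripper":{"type":"number"},"force":{"type":"number"}},"required":["plan"]}

```bash
mkdir -p pics; cat > h.py <<'E'
import numpy as np, cv2
from workcell import env, grab_frame
def snap(n,f):
    d=grab_frame(n); cv2.imwrite(f'pics/{f}.png',d['color'][:,:,::-1]); np.save(f'pics/{f}.npy',d,allow_pickle=True); return d
def load(f): return np.load(f'pics/{f}.npy',allow_pickle=True).item()
def ray(d,uv,z):
    uv=np.atleast_2d(np.array(uv,float)); f=210/np.tan(np.radians(d['vfov'])/2)
    V=np.array(d['view']); R=V[:3,:3]; c=-R.T@V[:3,3]
    p=np.c_[(uv[:,0]-d['cx'])/f,-(uv[:,1]-d['cy'])/f,-np.ones(len(uv))]@R
    return c+p*((z-c[2])/p[:,2])[:,None]
def proj(d,P):
    f=210/np.tan(np.radians(d['vfov'])/2);V=np.array(d['view'])
    q=np.atleast_2d(P)@V[:3,:3].T+V[:3,3]
    return np.c_[d['cx']-f*q[:,0]/q[:,2], d['cy']+f*q[:,1]/q[:,2]]
E
python3 - <<'E'
from h import *
for n in ['scene','side','wrist']:
    d=snap(n,n+'0'); print(n,{k:(np.round(v,3) if k!='color' else v.shape) for k,v in d.items()})
print(env.state())
E
```

```text
scene {'color': (420, 560, 3), 'vfov': np.float64(49.946), 'cx': np.float64(285.354), 'cy': np.float64(211.37), 'view': array([[ 8.120000e-01,  5.840000e-01,  4.000000e-03, -4.755730e+02],
       [-3.550000e-01,  4.890000e-01,  7.970000e-01,  1.654370e+02],
       [ 4.630000e-01, -6.480000e-01,  6.040000e-01, -1.383763e+03],
       [ 0.000000e+00,  0.000000e+00,  0.000000e+00,  1.000000e+00]])}
side {'color': (420, 560, 3), 'vfov': np.float64(45.305), 'cx': np.float64(280.379), 'cy': np.float64(216.206), 'view': array([[-9.810000e-01, -1.950000e-01,  1.700000e-02,  5.852080e+02],
       [ 1.550000e-01, -7.200000e-01,  6.760000e-01, -1.423100e+02],
       [-1.200000e-01,  6.660000e-01,  7.360000e-01, -1.143831e+03],
       [ 0.000000e+00,  0.000000e+00,  0.000000e+00,  1.000000e+00]])}
wrist {'color': (420, 560, 3), 'vfov': np.float64(61.139), 'cx': np.float64(282.091), 'cy': np.float64(210.998), 'view': array([[ 3.37000e-01,  9.41000e-01, -1.00000e-03, -5.74751e+02],
       [-9.12000e-01,  3.26000e-01, -2.50000e-01,  2.74970e+01],
       [-2.35000e-01,  8.50000e-02,  9.68000e-01, -3.90689e+02],
       [ 0.00000e+00,  0.00000e+00,  0.00000e+00,  1.00000e+00]])}
{'time_s': 0.15, 'qpos': array([ 6.91541899e+01,  1.83432215e+01,  8.96893708e+01,  3.40363624e-04,
        7.20437406e+01, -1.14721601e+00]), 'qvel': array([-0.07199115, -0.11900352, -0.24985082,  0.06055538, -0.11277584,
        0.03965388]), 'effort': array([ 5.30312100e-04, -4.12770545e+01, -2.32153451e+01,  7.26411771e-02,
        4.33956692e-02, -9.54955590e-05]), 'ee_pos': array([193.69415266, 540.9998565 , 213.32010689]), 'ee_rot': array([-1.79923689e+02, -1.85186591e-03,  1.60301300e+02]), 'force': array([-0.6818816 , -0.93530285, -0.03386031]), 'torque': array([-0.0057687 , -0.07885925,  0.03366981]), 'gripper_force': 0.0, 'gripper_width': 91.57029094355718}
```

View pics/scene0.png

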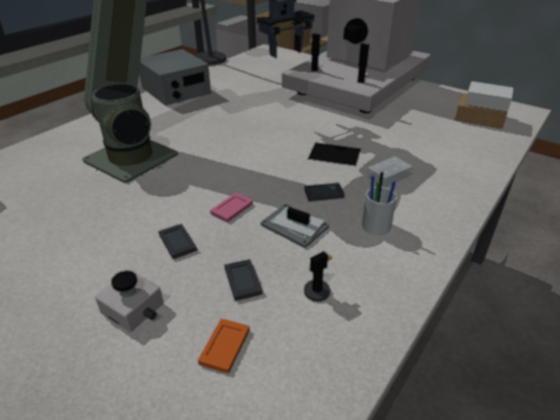

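View pics/side0.png

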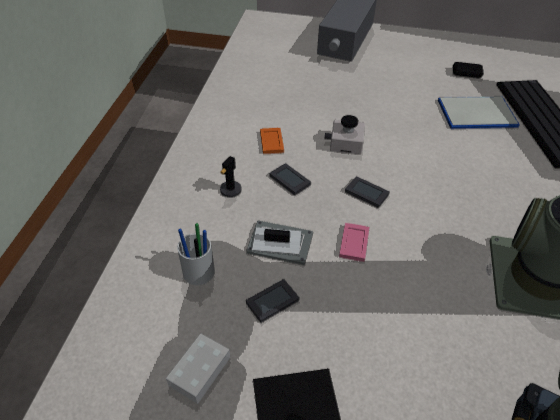

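The scene view shows three dark filters at about (178,241), (243,279) and (324,192). The covered stage is at (295,224), the mat at (335,154) and the trigger block at (130,300). The side view agrees: filters at (290,179), (367,192) and (272,300), mat at (297,400), plunger at (349,122).

```bash
cat >> h.py <<'E'
def blob(d,seed,z,thr,lo=0,win=60):
    g=d['color'].max(2); m=((g<thr)&(g>=lo)).astype(np.uint8)
    u,v=map(int,seed); w=np.zeros_like(m); w[max(0,v-win):v+win,max(0,u-win):u+win]=1; m&=w
    m=cv2.morphologyEx(m,cv2.MORPH_CLOSE,np.ones((3,3)))
    n,l,s,c=cv2.connectedComponentsWithStats(m); 
    ys,xs=np.nonzero(l>0); i=np.argmin((xs-u)**2+(ys-v)**2); k=l[ys[i],xs[i]]
    cn,_=cv2.findContours((l==k).astype(np.uint8),cv2.RETR_EXTERNAL,cv2.CHAIN_APPROX_NONE)
    cn=max(cn,key=len)[:,0,:]; P=ray(d,cn,z)[:,:2]
    (c,s,a)=cv2.minAreaRect(P.astype(np.float32))
    if s[0]<s[1]: s=s[::-1]; a+=90
    a=(a+90)%180-90
    return np.round(c,1),np.round(s,1),round(a,1)
E
python3 - <<'E'
from h import *
S=load('scene0');D=load('side0')
for n,a,b,z,t in [('fA',(178,241),(367,192),10,75),('fB',(243,279),(290,179),10,75),('fC',(324,192),(272,300),10,75),('mat',(335,154),(297,400),3,45)]:
    print(n,S['color'][a[1],a[0]],D['color'][b[1],b[0]],blob(S,a,z,t),blob(D,b,z,t))
for n,a,b,z in [('plg',(125,280),(349,121),85),('cup',(380,222),(196,275),10),('post',(318,291),(230,189),5),('handle',(299,215),(277,236),54),('box',(390,170),(198,370),17),('or',(225,345),(271,140),7),('pink',(232,207),(355,241),7)]:
    print(n,ray(S,a,z).round(),ray(D,b,z).round())
E
```

```text
fA [50 57 60] [51 57 61] (array([ 412.9, -195.4]), array([112.6,  58.9]), -23.9) (array([ 406.5, -190.2]), array([103.4,  72.9]), -23.3)
fB [50 56 60] [53 59 63] (array([ 618.1, -200.6]), array([110.4,  59.8]), -36.3) (array([ 611.9, -195.2]), array([106.7,  69.4]), -35.5)
fC [29 33 35] [45 48 50] (array([585.4, 179.7]), array([104.4,  73.8]), 45.2) (array([577.6, 186.4]), array([105.9,  67.4]), 45.8)
mat [17 16 18] [18 20 20] (array([495. , 387.8]), array([142.9, 101.5]), 19.5) (array([492.1, 385.1]), array([149. ,  98.9]), 19.5)
plg [[ 489. -387.   85.]] [[ 480. -380.   85.]]
cup [[768. 149.  10.]] [[758. 157.  10.]]
post [[ 764. -131.    5.]] [[ 757. -129.    5.]]
handle [[620.   7.  54.]] [[597.  44.  54.]]
box [[686. 377.  17.]] [[683. 375.  17.]]
or [[ 698. -347.    7.]] [[ 694. -347.    7.]]
pink [[427. -16.   7.]] [[419. -19.   7.]]
```

```bash
cat >> h.py <<'E'
def go(x,y,z,yaw=None,cur=None):
    "tool shift (cm) along present tool axes and then turn wz (rad), for a world target"
    s=env.state(); p=np.array(s['ee_pos']) if cur is None else np.array(cur[:3]); ps=s['ee_rot'][2] if cur is None else cur[3]
    dx,dy,dz=np.array([x,y,z])-p; c,n=np.cos(np.radians(ps)),np.sin(np.radians(ps))
    t=np.array([dx*c+dy*n,dx*n-dy*c,-dz])/10
    w=0 if yaw is None else -np.radians((yaw-ps+180)%360-180)
    print('pose',p.round(1),s['ee_rot'].round(2),'shift cm',t.round(2),'wz',round(w,3),'min rows',np.ceil(np.linalg.norm(t)/4.1),np.ceil(abs(w)/.12), 'J6@',round((np.degrees(np.arctan2(y,x))+90-(yaw if yaw is not None else ps)+180)%360-180,1))
E
python3 - <<'E'
from h import *
W=load('wrist0'); V=W['view']; c=-V[:3,:3].T@V[:3,3]; print(c, ray(W,[(280,210)],0), ray(W,[(280,210)],20))
go(1,1,1)
go(610,25,330,110)
E
```

```text
[127.07743005 565.28155379 384.76025933] [[218.63375733 529.71309961   0.        ]] [[213.87462095 531.56196281  20.        ]]
pose [193.7 541.  213.3] [-179.92   -0.    160.3 ] shift cm [ -0.06 -57.34  21.23] wz 0 min rows 15.0 0.0 J6@ -25.3
pose [193.7 541.  213.3] [-179.92   -0.    160.3 ] shift cm [-56.59 -34.55 -11.67] wz 0.878 min rows 17.0 8.0 J6@ -17.7
```

Call:
move_arm:
  plan:
    - {"tx": -2.36, "ty": -1.44, "tz": -0.49}
    - {"tx": -2.36, "ty": -1.44, "tz": -0.49}
    - {"tx": -2.36, "ty": -1.44, "tz": -0.49}
    - {"tx": -2.36, "ty": -1.44, "tz": -0.49}
    - {"tx": -2.36, "ty": -1.44, "tz": -0.49}
    - {"tx": -2.36, "ty": -1.44, "tz": -0.49}
    - {"tx": -2.36, "ty": -1.44, "tz": -0.49}
    - {"tx": -2.36, "ty": -1.44, "tz": -0.49}
    - {"tx": -2.36, "ty": -1.44, "tz": -0.49}
    - {"tx": -2.36, "ty": -1.44, "tz": -0.49}
    - {"tx": -2.36, "ty": -1.44, "tz": -0.49}
    - {"tx": -2.36, "ty": -1.44, "tz": -0.49}

```text
schema error: expected keys tx, ty, tz, wx, wy, wz
```

Call:
move_arm:
  plan:
    - {"tx": -2.36, "ty": -1.44, "tz": -0.49}
    - {"tx": -2.36, "ty": -1.44, "tz": -0.49}
    - {"tx": -2.36, "ty": -1.44, "tz": -0.49}
    - {"tx": -2.36, "ty": -1.44, "tz": -0.49}
    - {"tx": -2.36, "ty": -1.44, "tz": -0.49}
    - {"tx": -2.36, "ty": -1.44, "tz": -0.49}
    - {"tx": -2.36, "ty": -1.44, "tz": -0.49}
    - {"tx": -2.36, "ty": -1.44, "tz": -0.49}
    - {"tx": -2.36, "ty": -1.44, "tz": -0.49}
    - {"tx": -2.36, "ty": -1.44, "tz": -0.49}
    - {"tx": -2.36, "ty": -1.44, "tz": -0.49}
    - {"tx": -2.36, "ty": -1.44, "tz": -0.49}

```text
schema error: expected keys tx, ty, tz, wx, wy, wz
```

```bash
python3 - <<'E'
from h import *
d=snap('wrist','w1'); print(env.state()['ee_pos'],env.state()['ee_rot'],env.state()['time_s'])
E
```

```text
[193.71057246 541.09698653 213.44542647] [-1.79940590e+02 -2.06830771e-03  1.60301964e+02] 0.2
```

View pics/w1.png

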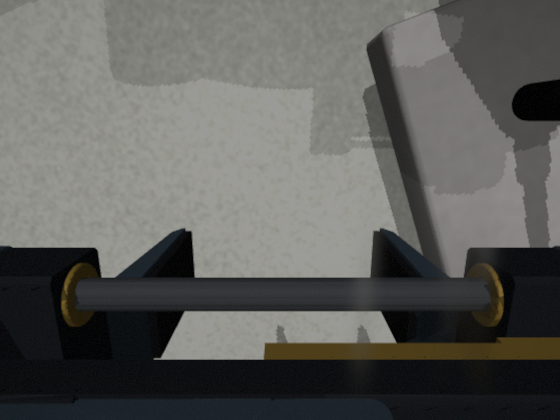

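The picture shows only the gripper and a decoy block, because the moves were refused: every row needs all six keys.

Call:
move_arm:
  plan:
    - {"tx": -2.57, "ty": -1.43, "tz": -0.49, "wx": 0, "wy": 0, "wz": 0}
    - {"tx": -2.57, "ty": -1.43, "tz": -0.49, "wx": 0, "wy": 0, "wz": 0}
    - {"tx": -2.57, "ty": -1.43, "tz": -0.49, "wx": 0, "wy": 0, "wz": 0}
    - {"tx": -2.57, "ty": -1.43, "tz": -0.49, "wx": 0, "wy": 0, "wz": 0}
    - {"tx": -2.57, "ty": -1.43, "tz": -0.49, "wx": 0, "wy": 0, "wz": 0}
    - {"tx": -2.57, "ty": -1.43, "tz": -0.49, "wx": 0, "wy": 0, "wz": 0}
    - {"tx": -2.57, "ty": -1.43, "tz": -0.49, "wx": 0, "wy": 0, "wz": 0}
    - {"tx": -2.57, "ty": -1.43, "tz": -0.49, "wx": 0, "wy": 0, "wz": 0}
    - {"tx": -2.57, "ty": -1.43, "tz": -0.49, "wx": 0, "wy": 0, "wz": 0}
    - {"tx": -2.57, "ty": -1.43, "tz": -0.49, "wx": 0, "wy": 0, "wz": 0}
    - {"tx": -2.57, "ty": -1.43, "tz": -0.49, "wx": 0, "wy": 0, "wz": 0}
    - {"tx": -2.57, "ty": -1.43, "tz": -0.49, "wx": 0, "wy": 0, "wz": 0}

```text
time_s: 1.2
ee_pos: [427.0, 274.6, 272.9]
ee_rot: [-180.0, -0.0, 160.3]
force: [0.1, 0.4, -0.4]
gripper_width: 90.9
gripper_force: 0.0
```

Call:
move_arm:
  plan:
    - {"tx": -2.57, "ty": -1.43, "tz": -0.49, "wx": 0, "wy": 0, "wz": 0}
    - {"tx": -2.57, "ty": -1.43, "tz": -0.49, "wx": 0, "wy": 0, "wz": 0}
    - {"tx": -2.57, "ty": -1.43, "tz": -0.49, "wx": 0, "wy": 0, "wz": 0}
    - {"tx": -2.57, "ty": -1.43, "tz": -0.49, "wx": 0, "wy": 0, "wz": 0}
    - {"tx": -2.57, "ty": -1.43, "tz": -0.49, "wx": 0, "wy": 0, "wz": 0}
    - {"tx": -2.57, "ty": -1.43, "tz": -0.49, "wx": 0, "wy": 0, "wz": 0}
    - {"tx": -2.57, "ty": -1.43, "tz": -0.49, "wx": 0, "wy": 0, "wz": 0}
    - {"tx": -2.57, "ty": -1.43, "tz": -0.49, "wx": 0, "wy": 0, "wz": 0}
    - {"tx": -2.57, "ty": -1.43, "tz": -0.49, "wx": 0, "wy": 0, "wz": 0}
    - {"tx": -2.57, "ty": -1.43, "tz": -0.49, "wx": 0, "wy": 0, "wz": 0}
    - {"tx": -2.57, "ty": -1.43, "tz": -0.49, "wx": 0, "wy": 0, "wz": 0}
    - {"tx": -2.57, "ty": -1.43, "tz": -0.49, "wx": 0, "wy": 0, "wz": 0}

```text
time_s: 2.2
ee_pos: [659.5, 9.1, 331.5]
ee_rot: [180.0, -0.0, 160.3]
force: [0.8, -0.1, 0.1]
gripper_width: 91.3
gripper_force: 0.0
```

```bash
python3 - <<'E'
from h import *
d=snap('wrist','w2'); print(env.state()['ee_pos'],env.state()['ee_rot'],env.state()['time_s'])
E
```

```text
[663.12690718   4.42083129 331.19000979] [-179.8485989     0.26841297  160.07540278] 2.25
```

View pics/w2.png

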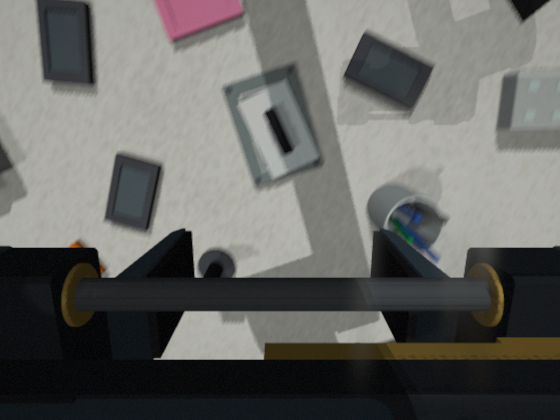

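The wrist view shows the stage and cover almost directly below the camera at (272,125). Filters are at (66,41), (133,190) and (389,70). The pen cup is at (405,215) and the post at (215,265). A zoomed crop of the stage comes next, for exact corners.

```bash
python3 - <<'E'
from h import *
d=load('w2'); c=d['color'][55:195,210:340,::-1]
cv2.imwrite('pics/w2c.png',cv2.resize(cv2.convertScaleAbs(c,alpha=1.4),None,fx=4.25,fy=4.25,interpolation=cv2.INTER_CUBIC))
for n,s,t in [('fA',(66,41),100),('fB',(133,190),100),('fC',(389,70),75)]: print(n,blob(d,s,14,t),blob(d,s,7,t))
E
```

```text
fA (array([ 413. , -191.4]), array([101.2,  67.8]), -23.5) (array([ 410.4, -194.6]), array([102.6,  68.8]), -23.5)
fB (array([ 617.3, -196.8]), array([101.8,  65.8]), -36.0) (array([ 617.6, -200. ]), array([103.2,  66.7]), -36.0)
fC (array([583.9, 181.7]), array([101.2,  59.1]), 45.5) (array([583.8, 183.8]), array([102.6,  59.9]), 45.5)
```

View pics/w2c.png

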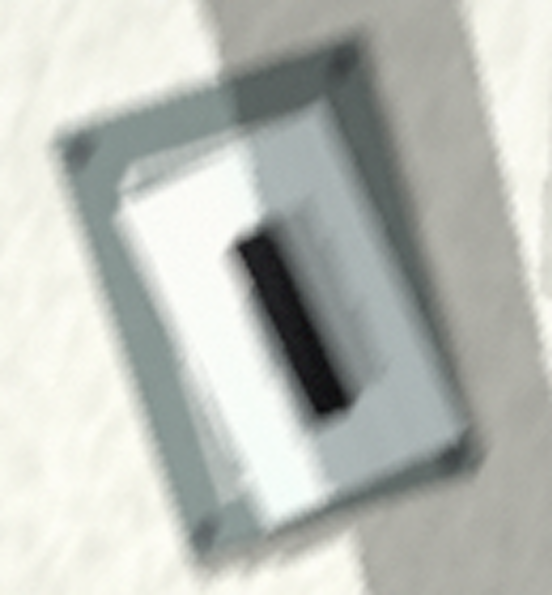

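The crop shows the stage corners at (58,135), (362,38), (480,457) and (200,562). The black handle corners are at (235,243), (267,232), (352,403) and (322,415), turned slightly against the stage.

```bash
python3 - <<'E'
from h import *
d=load('w2')
def rect(q,z,off=(210,55),k=4.25):
    P=ray(d,np.array(q)/k+off,z)[:,:2]; c,s,a=cv2.minAreaRect(P.astype(np.float32))
    e=[np.linalg.norm(P[i]-P[(i+1)%4]).round(1) for i in range(4)]
    a=[np.degrees(np.arctan2(*(P[(i+1)%4]-P[i])[::-1])).round(1) for i in range(4)]
    print(P.mean(0).round(1),e,a)
rect([(58,135),(362,38),(480,457),(200,562)],12)
rect([(80,153),(343,60),(457,455),(205,533)],12)
rect([(235,243),(267,232),(352,403),(322,415)],48)
rect([(122,212),(322,100),(465,430),(270,530)],18)
go(611,24,100,45)
E
```

```text
[599.   21.2] [np.float64(97.4), np.float64(132.8), np.float64(97.7), np.float64(139.7)] [np.float64(86.9), np.float64(-2.4), np.float64(-89.0), np.float64(177.5)]
[598.9  20. ] [np.float64(85.4), np.float64(125.7), np.float64(86.0), np.float64(124.0)] [np.float64(88.6), np.float64(-2.3), np.float64(-92.4), np.float64(177.4)]
[605.5  25.4] [np.float64(9.8), np.float64(55.0), np.float64(9.6), np.float64(55.6)] [np.float64(88.5), np.float64(7.3), np.float64(-88.1), np.float64(-172.6)]
[605.9  25.4] [np.float64(69.5), np.float64(109.2), np.float64(70.2), np.float64(108.6)] [np.float64(98.1), np.float64(5.1), np.float64(-82.4), np.float64(-175.3)]
pose [663.1   4.4 331.2] [-179.85    0.27  160.08] shift cm [ 5.57  0.06 23.12] wz 2.008 min rows 6.0 17.0 J6@ 47.2
```

Call:
move_arm:
  plan:
    - {"tx": 0.69, "ty": -0.05, "tz": 1.9, "wx": 0, "wy": 0, "wz": 0}
    - {"tx": 0.69, "ty": -0.05, "tz": 1.9, "wx": 0, "wy": 0, "wz": 0}
    - {"tx": 0.69, "ty": -0.05, "tz": 1.9, "wx": 0, "wy": 0, "wz": 0}
    - {"tx": 0.69, "ty": -0.05, "tz": 1.9, "wx": 0, "wy": 0, "wz": 0}
    - {"tx": 0.69, "ty": -0.05, "tz": 1.9, "wx": 0, "wy": 0, "wz": 0}
    - {"tx": 0.69, "ty": -0.05, "tz": 1.9, "wx": 0, "wy": 0, "wz": 0}
    - {"tx": 0.69, "ty": -0.05, "tz": 1.9, "wx": 0, "wy": 0, "wz": 0}
    - {"tx": 0.69, "ty": -0.05, "tz": 1.9, "wx": 0, "wy": 0, "wz": 0}
    - {"tx": 0, "ty": 0, "tz": 1, "wx": 0, "wy": 0, "wz": -0.117}
    - {"tx": 0, "ty": 0, "tz": 1, "wx": 0, "wy": 0, "wz": -0.117}
    - {"tx": 0, "ty": 0, "tz": 1, "wx": 0, "wy": 0, "wz": -0.117}
    - {"tx": 0, "ty": 0, "tz": 1, "wx": 0, "wy": 0, "wz": -0.117}

```text
time_s: 3.25
ee_pos: [605.2, 25.3, 138.8]
ee_rot: [180.0, -0.0, -172.6]
force: [1.2, 0.1, 0.1]
gripper_width: 90.8
gripper_force: 0.0
```

Call:
move_arm:
  plan:
    - {"tx": 0, "ty": 0, "tz": 0, "wx": 0, "wy": 0, "wz": 0}
    - {"tx": 0, "ty": 0, "tz": 0, "wx": 0, "wy": 0, "wz": 0}
    - {"tx": 0, "ty": 0, "tz": 0, "wx": 0, "wy": 0, "wz": 0}
    - {"tx": 0, "ty": 0, "tz": 0, "wx": 0, "wy": 0, "wz": 0}

```text
time_s: 3.58
ee_pos: [606.0, 25.3, 140.3]
ee_rot: [-180.0, 0.1, -173.0]
force: [-0.1, -1.0, 0.8]
gripper_width: 91.2
gripper_force: 0.0
```

```bash
python3 - <<'E'
from h import *
d=snap('wrist','w3'); s=env.state(); print(s['ee_pos'],s['ee_rot'],s['time_s'],s['qpos'])
print(proj(d,[(605.7,25.4,48),(599,20.7,12)]))
E
```

```text
[605.95195384  25.2291751  140.32197965] [-1.79997370e+02  8.37868773e-02 -1.72957223e+02] 3.6333 [ 1.29446438e+00  2.40965933e+01  9.17610561e+01  6.42189647e-03
  6.40587217e+01 -9.57511158e+01]
[[281.47135465 213.60434342]
 [277.01200298 194.67138377]]
```

View pics/w3.png

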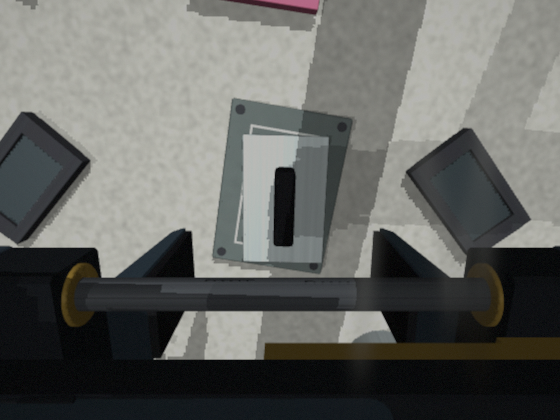

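The stage and cover are clear here: stage corners (234,98), (354,119), (319,272) and (213,258), handle corners (275,168), (295,168), (293,247) and (274,246).

```bash
cat >> h.py <<'E'
def rect(d,q,z):
    P=ray(d,np.array(q),z)[:,:2]
    e=[round(float(np.linalg.norm(P[i]-P[(i+1)%4])),1) for i in range(4)]
    a=[round(float(np.degrees(np.arctan2(*(P[(i+1)%4]-P[i])[::-1]))),1) for i in range(4)]
    print(P.mean(0).round(1),e,a)
E
python3 - <<'E'
from h import *
d=load('w3')
rect(d,[(234,98),(354,119),(319,272),(213,258)],12)
rect(d,[(241,109),(343,127),(315,265),(222,251)],12)
rect(d,[(275,168),(295,168),(293,247),(274,246)],48)
rect(d,[(243,135),(328,137),(322,264),(243,260)],18)
E
```

```text
[595.7  22.5] [98.8, 137.4, 97.0, 139.8] [87.5, -3.5, -91.1, 177.3]
[596.   22.9] [84.5, 123.5, 84.9, 124.3] [87.3, -2.4, -92.2, 177.5]
[601.3  27. ] [14.9, 62.3, 15.0, 61.5] [97.0, 6.1, -86.2, -174.0]
[603.2  27.2] [68.8, 110.6, 70.2, 108.4] [95.7, 6.1, -86.1, -174.6]
```

Call:
move_arm:
  plan:
    - {"tx": 0.05, "ty": 0.03, "tz": 1.6, "wx": 0, "wy": 0, "wz": 0}
    - {"tx": 0.05, "ty": 0.03, "tz": 1.6, "wx": 0, "wy": 0, "wz": 0}
    - {"tx": 0.05, "ty": 0.04, "tz": 1.6, "wx": 0, "wy": 0, "wz": 0}
    - {"tx": 0.06, "ty": 0.04, "tz": 1.6, "wx": 0, "wy": 0, "wz": 0}
    - {"tx": 0.06, "ty": 0.04, "tz": 1.6, "wx": 0, "wy": 0, "wz": 0}
    - {"tx": 0.06, "ty": 0.04, "tz": 1.6, "wx": 0, "wy": 0, "wz": 0}
    - {"tx": 0, "ty": 0, "tz": 1.1, "wx": 0, "wy": 0, "wz": 0}
    - {"tx": 0, "ty": 0, "tz": 1.1, "wx": 0, "wy": 0, "wz": 0}
    - {"tx": 0, "ty": 0, "tz": 0, "wx": 0, "wy": 0, "wz": 0}
    - {"tx": 0, "ty": 0, "tz": 0, "wx": 0, "wy": 0, "wz": 0}

```text
time_s: 4.47
ee_pos: [602.1, 26.9, 21.5]
ee_rot: [180.0, -0.0, -172.9]
force: [0.5, -0.5, 0.6]
gripper_width: 91.0
gripper_force: 0.0
```

Call:
move_arm:
  plan:
    - {"tx": 0, "ty": 0, "tz": 0, "wx": 0, "wy": 0, "wz": 0}
    - {"tx": 0, "ty": 0, "tz": 0, "wx": 0, "wy": 0, "wz": 0}
    - {"tx": 0, "ty": 0, "tz": 0, "wx": 0, "wy": 0, "wz": 0}
    - {"tx": 0, "ty": 0, "tz": 0, "wx": 0, "wy": 0, "wz": 0}
    - {"tx": 0, "ty": 0, "tz": 0, "wx": 0, "wy": 0, "wz": 0}
    - {"tx": 0, "ty": 0, "tz": 0, "wx": 0, "wy": 0, "wz": 0}
    - {"tx": 0, "ty": 0, "tz": 0, "wx": 0, "wy": 0, "wz": 0}
    - {"tx": 0, "ty": 0, "tz": 0, "wx": 0, "wy": 0, "wz": 0}
    - {"tx": 0, "ty": 0, "tz": 0, "wx": 0, "wy": 0, "wz": 0}
    - {"tx": 0, "ty": 0, "tz": 0, "wx": 0, "wy": 0, "wz": 0}
    - {"tx": 0, "ty": 0, "tz": 0, "wx": 0, "wy": 0, "wz": 0}
    - {"tx": 0, "ty": 0, "tz": 0, "wx": 0, "wy": 0, "wz": 0}
  gripper: 0
  force: 35

```text
time_s: 5.47
ee_pos: [602.0, 26.9, 21.5]
ee_rot: [-180.0, -0.0, -172.9]
force: [-0.2, -0.5, 0.6]
gripper_width: 15.7
gripper_force: 35.0
```

Call:
move_arm:
  plan:
    - {"tx": 0, "ty": 0, "tz": -1.5, "wx": 0, "wy": 0, "wz": 0}
    - {"tx": 0, "ty": 0, "tz": -2.5, "wx": 0, "wy": 0, "wz": 0}
    - {"tx": 0, "ty": 0, "tz": -3, "wx": 0, "wy": 0, "wz": 0}
    - {"tx": 0.2, "ty": 1.2, "tz": -2, "wx": 0, "wy": 0, "wz": 0}
    - {"tx": 0.45, "ty": 2.65, "tz": -1, "wx": 0, "wy": 0, "wz": 0}
    - {"tx": 0.45, "ty": 2.65, "tz": 0, "wx": 0, "wy": 0, "wz": 0}
    - {"tx": 0.45, "ty": 2.65, "tz": 0, "wx": 0, "wy": 0, "wz": 0}
    - {"tx": 0.45, "ty": 2.65, "tz": 0, "wx": 0, "wy": 0, "wz": 0}
    - {"tx": 0.45, "ty": 2.65, "tz": 0, "wx": 0, "wy": 0, "wz": 0}
    - {"tx": 0.45, "ty": 2.65, "tz": 0, "wx": 0, "wy": 0, "wz": 0}
    - {"tx": 0.45, "ty": 2.65, "tz": 0, "wx": 0, "wy": 0, "wz": 0}
    - {"tx": 0.45, "ty": 2.65, "tz": 0, "wx": 0, "wy": 0, "wz": 0}

```text
time_s: 6.47
ee_pos: [535.5, 245.6, 121.1]
ee_rot: [-180.0, -0.1, -172.9]
force: [0.2, 0.6, -2.2]
gripper_width: 15.7
gripper_force: 35.0
```

Call:
move_arm:
  plan:
    - {"tx": 0.45, "ty": 2.65, "tz": 0, "wx": 0, "wy": 0, "wz": 0}
    - {"tx": 0.45, "ty": 2.65, "tz": 0, "wx": 0, "wy": 0, "wz": 0}
    - {"tx": 0.45, "ty": 2.65, "tz": 0, "wx": 0, "wy": 0, "wz": 0}
    - {"tx": 0.45, "ty": 2.65, "tz": 0, "wx": 0, "wy": 0, "wz": 0}
    - {"tx": 0.45, "ty": 2.65, "tz": 0, "wx": 0, "wy": 0, "wz": 0}
    - {"tx": 0.22, "ty": 1.4, "tz": 0, "wx": 0, "wy": 0, "wz": 0}
    - {"tx": 0, "ty": 0, "tz": 0, "wx": 0, "wy": 0, "wz": 0}
    - {"tx": 0, "ty": 0, "tz": 2.5, "wx": 0, "wy": 0, "wz": 0}
    - {"tx": 0, "ty": 0, "tz": 2.5, "wx": 0, "wy": 0, "wz": 0}
    - {"tx": 0, "ty": 0, "tz": 2.5, "wx": 0, "wy": 0, "wz": 0}
    - {"tx": 0, "ty": 0, "tz": 1.5, "wx": 0, "wy": 0, "wz": 0}
    - {"tx": 0, "ty": 0, "tz": 0, "wx": 0, "wy": 0, "wz": 0}

```text
time_s: 7.47
ee_pos: [491.9, 383.6, 27.6]
ee_rot: [-179.7, -0.4, -172.9]
force: [-0.5, -0.1, -2.1]
gripper_width: 15.8
gripper_force: 35.0
```

```bash
python3 - <<'E'
from h import *
d=snap('side','s1'); snap('scene','sc1');go(494,387,13)
E
```

```text
pose [494.2 385.8  31.4] [-1.7995e+02 -5.0000e-02 -1.7293e+02] shift cm [0.   0.12 1.84] wz 0 min rows 1.0 0.0 J6@ -59.0
```

Call:
move_arm:
  plan:
    - {"tx": 0, "ty": 0, "tz": 0.6, "wx": 0, "wy": 0, "wz": 0}
    - {"tx": 0, "ty": 0, "tz": 0.6, "wx": 0, "wy": 0, "wz": 0}
    - {"tx": 0, "ty": 0, "tz": 0.3, "wx": 0, "wy": 0, "wz": 0}
    - {"tx": 0, "ty": 0, "tz": 0.2, "wx": 0, "wy": 0, "wz": 0}
    - {"tx": 0, "ty": 0, "tz": 0.1, "wx": 0, "wy": 0, "wz": 0}
    - {"tx": 0, "ty": 0, "tz": 0.1, "wx": 0, "wy": 0, "wz": 0}
    - {"tx": 0, "ty": 0, "tz": 0, "wx": 0, "wy": 0, "wz": 0}

```text
time_s: 8.15
ee_pos: [494.0, 387.0, 12.7]
ee_rot: [180.0, 0.0, -172.9]
force: [-0.3, -0.1, -1.9]
gripper_width: 15.8
gripper_force: 35.0
```

Call:
move_arm:
  plan:
    - {"tx": 0, "ty": 0, "tz": 0, "wx": 0, "wy": 0, "wz": 0}
    - {"tx": 0, "ty": 0, "tz": 0, "wx": 0, "wy": 0, "wz": 0}
    - {"tx": 0, "ty": 0, "tz": 0, "wx": 0, "wy": 0, "wz": 0}
    - {"tx": 0, "ty": 0, "tz": 0, "wx": 0, "wy": 0, "wz": 0}
    - {"tx": 0, "ty": 0, "tz": 0, "wx": 0, "wy": 0, "wz": 0}
    - {"tx": 0, "ty": 0, "tz": 0, "wx": 0, "wy": 0, "wz": 0}
    - {"tx": 0, "ty": 0, "tz": -2, "wx": 0, "wy": 0, "wz": 0}
    - {"tx": 0, "ty": 0, "tz": -3, "wx": 0, "wy": 0, "wz": 0}
    - {"tx": 0, "ty": 0, "tz": -3, "wx": 0, "wy": 0, "wz": 0}
    - {"tx": 0, "ty": 0, "tz": -3, "wx": 0, "wy": 0, "wz": 0}
    - {"tx": 0, "ty": 0, "tz": -3, "wx": 0, "wy": 0, "wz": 0}
    - {"tx": 0, "ty": 0, "tz": 0, "wx": 0, "wy": 0, "wz": 0}
  gripper: 5

```text
time_s: 9.15
ee_pos: [496.8, 389.1, 159.6]
ee_rot: [179.6, 0.6, -172.9]
force: [1.3, -0.4, 1.0]
gripper_width: 50.1
gripper_force: 0.0
```

```bash
python3 - <<'E'
from h import *
d=snap('side','s2');e=snap('scene','sc2');f=snap('wrist','w4')
cv2.imwrite('pics/m.png',np.vstack([np.hstack([d['color'][300:420,200:400],e['color'][100:220,250:450]]),f['color'][:220,:400]])[:,:,::-1])
go(485,-383,130,160)
E
```

```text
pose [493.5 386.6 152.4] [-1.8000e+02 -2.0000e-02 -1.7288e+02] shift cm [ 10.38 -76.26   2.24] wz 0.473 min rows 19.0 4.0 J6@ -108.3
```

View pics/m.png

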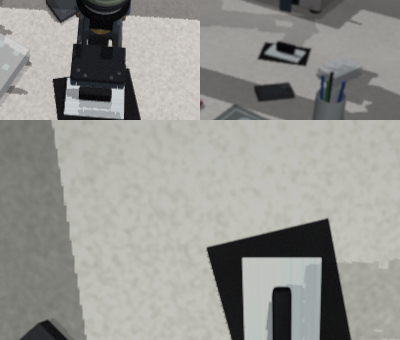

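The cover lies on the mat and has been released; it shows at (280,300) in the lower panel, well inside the black mat. The next look is at the empty stage on the way to the plunger.

Call:
move_arm:
  plan:
    - {"tx": -0.57, "ty": -2.7, "tz": 0, "wx": 0, "wy": 0, "wz": 0}
    - {"tx": -0.57, "ty": -2.7, "tz": 0, "wx": 0, "wy": 0, "wz": 0}
    - {"tx": -0.57, "ty": -2.7, "tz": 0, "wx": 0, "wy": 0, "wz": 0}
    - {"tx": -0.57, "ty": -2.7, "tz": 0, "wx": 0, "wy": 0, "wz": 0}
    - {"tx": -0.57, "ty": -2.7, "tz": 0, "wx": 0, "wy": 0, "wz": 0}
    - {"tx": -0.57, "ty": -2.7, "tz": 0, "wx": 0, "wy": 0, "wz": 0}
    - {"tx": -0.57, "ty": -2.7, "tz": 0, "wx": 0, "wy": 0, "wz": 0}
    - {"tx": -0.57, "ty": -2.7, "tz": 0, "wx": 0, "wy": 0, "wz": 0}
    - {"tx": -0.57, "ty": -2.7, "tz": 0, "wx": 0, "wy": 0, "wz": 0}
    - {"tx": -0.57, "ty": -2.7, "tz": 0, "wx": 0, "wy": 0, "wz": 0}
    - {"tx": -0.57, "ty": -2.7, "tz": 0, "wx": 0, "wy": 0, "wz": 0}
    - {"tx": -0.57, "ty": -2.7, "tz": 0, "wx": 0, "wy": 0, "wz": 0}

```text
time_s: 10.3
ee_pos: [601.0, 72.4, 150.4]
ee_rot: [180.0, -0.2, -172.9]
force: [0.8, 0.6, 0.6]
gripper_width: 50.0
gripper_force: 0.0
```

Call:
move_arm:
  plan:
    - {"tx": -0.57, "ty": -2.7, "tz": 0, "wx": 0, "wy": 0, "wz": 0}
    - {"tx": -0.57, "ty": -2.7, "tz": 0, "wx": 0, "wy": 0, "wz": 0}
    - {"tx": 0, "ty": 0, "tz": 0, "wx": 0, "wy": 0, "wz": 0}
    - {"tx": 0, "ty": 0, "tz": 0, "wx": 0, "wy": 0, "wz": 0}
    - {"tx": 0, "ty": 0, "tz": 0, "wx": 0, "wy": 0, "wz": 0}
    - {"tx": 0, "ty": 0, "tz": 0, "wx": 0, "wy": 0, "wz": 0}
    - {"tx": 0, "ty": 0, "tz": 0, "wx": 0, "wy": 0, "wz": 0}

```text
time_s: 10.88
ee_pos: [619.3, 22.8, 152.1]
ee_rot: [180.0, -0.1, -172.8]
force: [0.5, -0.3, 0.2]
gripper_width: 50.1
gripper_force: 0.0
```

```bash
python3 - <<'E'
from h import *
f=snap('wrist','w5'); go(485,-383,200,160)
E
```

```text
pose [619.5  22.7 152.3] [ 1.7998e+02 -3.0000e-02 -1.7280e+02] shift cm [ 18.42 -38.57  -4.77] wz 0.475 min rows 11.0 4.0 J6@ -108.3
```

View pics/w5.png

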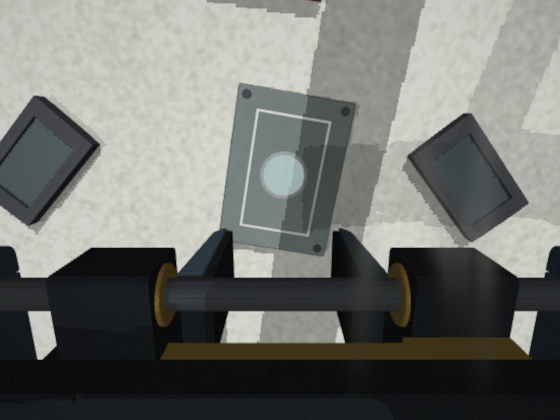

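The empty stage shows its window at about (283,175), with white outline corners at (257,109), (330,122), (311,237) and (241,224). Two filters are visible at (45,160) and (468,178).

```bash
python3 - <<'E'
from h import *
d=load('w5')
rect(d,[(257,109),(330,122),(311,237),(241,224)],12)
rect(d,[(238,83),(355,103),(324,255),(219,242)],12)
g=d['color'].astype(int); b=g[:,:,2]-0
# window edge by radial gradient
gray=cv2.GaussianBlur(cv2.cvtColor(d['color'],cv2.COLOR_RGB2GRAY),(3,3),0).astype(float); pts=[]
for t in np.arange(0,2*np.pi,.1):
    r=np.arange(16,30,.5); u=283+r*np.cos(t);v=175+r*np.sin(t)
    p=cv2.remap(gray.astype(np.float32),u.astype(np.float32)[None],v.astype(np.float32)[None],1)[0]
    k=np.argmin(np.diff(p)); pts.append((u[k],v[k]))
e=cv2.fitEllipse(np.array(pts,np.float32)); print(e, ray(d,[e[0]],12))
for s,t in [((45,160),75),((468,178),75)]: print(blob(d,s,14,t,win=80),blob(d,s,7,t,win=80))
E
```

```text
[596.4  22.8] [62.8, 103.9, 65.4, 102.4] [87.4, -0.6, -93.9, 178.0]
[596.2  22. ] [99.0, 138.0, 98.5, 140.8] [88.0, -2.0, -90.4, 178.2]
((281.74896240234375, 174.1219482421875), (42.78293991088867, 45.68431091308594), 10.647650718688965) [[595.62121053  20.24157517  12.        ]]
(array([ 612.3, -194.2]), array([104.2,  63.5]), -36.0) (array([ 613.8, -198.9]), array([106.5,  64.9]), -36.0)
(array([579.7, 183.6]), array([103. ,  61.4]), 45.8) (array([580.4, 187.5]), array([105.3,  62.8]), 45.8)
```

Call:
move_arm:
  plan:
    - {"tx": 0.78, "ty": -2.45, "tz": -0.43, "wx": 0, "wy": 0, "wz": 0}
    - {"tx": 0.78, "ty": -2.45, "tz": -0.43, "wx": 0, "wy": 0, "wz": 0}
    - {"tx": 0.78, "ty": -2.45, "tz": -0.43, "wx": 0, "wy": 0, "wz": 0}
    - {"tx": 0.78, "ty": -2.45, "tz": -0.43, "wx": 0, "wy": 0, "wz": 0}
    - {"tx": 0.78, "ty": -2.45, "tz": -0.43, "wx": 0, "wy": 0, "wz": 0}
    - {"tx": 0.78, "ty": -2.45, "tz": -0.43, "wx": 0, "wy": 0, "wz": 0}
    - {"tx": 0.78, "ty": -2.45, "tz": -0.43, "wx": 0, "wy": 0, "wz": 0}
    - {"tx": 0.78, "ty": -2.45, "tz": -0.43, "wx": 0, "wy": 0, "wz": 0}
    - {"tx": 0.78, "ty": -2.45, "tz": -0.43, "wx": 0, "wy": 0, "wz": 0}
    - {"tx": 0.78, "ty": -2.45, "tz": -0.43, "wx": 0, "wy": 0, "wz": 0}
    - {"tx": 0.78, "ty": -2.45, "tz": -0.43, "wx": 0, "wy": 0, "wz": 0}
    - {"tx": 0.78, "ty": -2.45, "tz": -0.43, "wx": 0, "wy": 0, "wz": 0}
  gripper: 0

```text
time_s: 11.93
ee_pos: [563.2, -282.1, 204.5]
ee_rot: [180.0, 0.0, -172.8]
force: [0.1, -0.1, -0.6]
gripper_width: 0.2
gripper_force: 0.0
```

Call:
move_arm:
  plan:
    - {"tx": 0.78, "ty": -2.45, "tz": -0.43, "wx": 0, "wy": 0, "wz": 0}
    - {"tx": 0.78, "ty": -2.45, "tz": -0.43, "wx": 0, "wy": 0, "wz": 0}
    - {"tx": 0.78, "ty": -2.45, "tz": -0.43, "wx": 0, "wy": 0, "wz": 0}
    - {"tx": 0.78, "ty": -2.45, "tz": -0.43, "wx": 0, "wy": 0, "wz": 0}
    - {"tx": 0.78, "ty": -2.45, "tz": -0.43, "wx": 0, "wy": 0, "wz": 0}
    - {"tx": 0.78, "ty": -2.45, "tz": -0.43, "wx": 0, "wy": 0, "wz": 0}

```text
time_s: 12.43
ee_pos: [535.2, -433.7, 230.2]
ee_rot: [180.0, 0.0, -172.8]
force: [1.0, -0.1, 0.2]
gripper_width: 0.5
gripper_force: 0.0
```

Call:
move_arm:
  plan:
    - {"tx": 0, "ty": 0, "tz": 0, "wx": 0, "wy": 0, "wz": 0.11}
    - {"tx": 0, "ty": 0, "tz": 0, "wx": 0, "wy": 0, "wz": 0.11}
    - {"tx": 0, "ty": 0, "tz": 0, "wx": 0, "wy": 0, "wz": 0.11}
    - {"tx": 0, "ty": 0, "tz": 0, "wx": 0, "wy": 0, "wz": 0.11}
    - {"tx": 0, "ty": 0, "tz": 0, "wx": 0, "wy": 0, "wz": 0.11}
    - {"tx": 0, "ty": 0, "tz": 0, "wx": 0, "wy": 0, "wz": 0.11}
    - {"tx": 0, "ty": 0, "tz": 0, "wx": 0, "wy": 0, "wz": 0.11}
    - {"tx": 0, "ty": 0, "tz": 0, "wx": 0, "wy": 0, "wz": 0.11}
    - {"tx": 0, "ty": 0, "tz": 0, "wx": 0, "wy": 0, "wz": 0}
    - {"tx": 0, "ty": 0, "tz": 0, "wx": 0, "wy": 0, "wz": 0}
    - {"tx": 0, "ty": 0, "tz": 0, "wx": 0, "wy": 0, "wz": 0}
    - {"tx": 0, "ty": 0, "tz": 0, "wx": 0, "wy": 0, "wz": 0}

```text
time_s: 13.43
ee_pos: [535.3, -433.1, 229.9]
ee_rot: [180.0, -0.0, 136.8]
force: [-0.5, 0.3, 0.6]
gripper_width: 0.7
gripper_force: 0.0
```

```bash
python3 - <<'E'
from h import *
f=snap('wrist','w6'); go(485,-383,100)
print(proj(f,[(485,-383,85)]))
E
```

```text
pose [ 535.3 -433.2  229.9] [179.99  -0.   136.78] shift cm [ 7.1   0.21 12.99] wz 0 min rows 4.0 0.0 J6@ -85.1
[[284.30883363 119.25987149]]
```

View pics/w6.png

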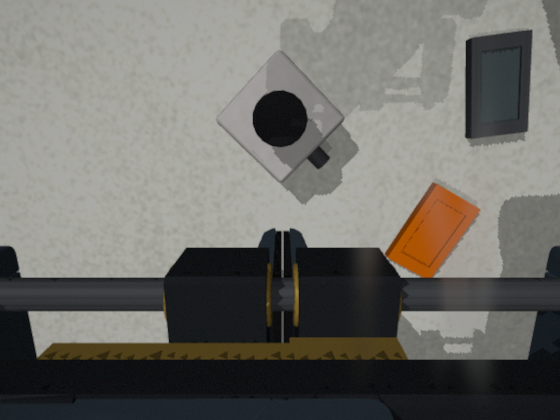

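The plunger head centre is at (280,118), about 4 px from the predicted point.

Call:
move_arm:
  plan:
    - {"tx": 1.2, "ty": -0.03, "tz": 0, "wx": 0, "wy": 0, "wz": 0}
    - {"tx": 1.2, "ty": -0.03, "tz": 1.5, "wx": 0, "wy": 0, "wz": 0}
    - {"tx": 1.2, "ty": -0.03, "tz": 2.5, "wx": 0, "wy": 0, "wz": 0}
    - {"tx": 1.2, "ty": -0.02, "tz": 2.5, "wx": 0, "wy": 0, "wz": 0}
    - {"tx": 1.2, "ty": -0.02, "tz": 2.5, "wx": 0, "wy": 0, "wz": 0}
    - {"tx": 1.2, "ty": -0.02, "tz": 2.5, "wx": 0, "wy": 0, "wz": 0}
    - {"tx": 0, "ty": 0, "tz": 1.5, "wx": 0, "wy": 0, "wz": 0}
    - {"tx": 0, "ty": 0, "tz": 1, "wx": 0, "wy": 0, "wz": 0}
    - {"tx": 0, "ty": 0, "tz": 0, "wx": 0, "wy": 0, "wz": 0}
    - {"tx": 0, "ty": 0, "tz": 0, "wx": 0, "wy": 0, "wz": 0}

```text
time_s: 14.32
ee_pos: [482.3, -385.6, 90.2]
ee_rot: [180.0, 0.0, 136.7]
force: [0.5, -0.3, 0.5]
gripper_width: 0.3
gripper_force: 0.0
```

Call:
move_arm:
  plan:
    - {"tx": 0, "ty": 0, "tz": 0.4, "wx": 0, "wy": 0, "wz": 0}
    - {"tx": 0, "ty": 0, "tz": 0.4, "wx": 0, "wy": 0, "wz": 0}
    - {"tx": 0, "ty": 0, "tz": 0.4, "wx": 0, "wy": 0, "wz": 0}
    - {"tx": 0, "ty": 0, "tz": 0.4, "wx": 0, "wy": 0, "wz": 0}
    - {"tx": 0, "ty": 0, "tz": 0.2, "wx": 0, "wy": 0, "wz": 0}
    - {"tx": 0, "ty": 0, "tz": 0.2, "wx": 0, "wy": 0, "wz": 0}
    - {"tx": 0, "ty": 0, "tz": 0, "wx": 0, "wy": 0, "wz": 0}
    - {"tx": 0, "ty": 0, "tz": 0, "wx": 0, "wy": 0, "wz": 0}

```text
time_s: 14.98
ee_pos: [483.1, -386.2, 72.4]
ee_rot: [180.0, 0.3, 136.7]
force: [-0.4, 0.1, 10.1]
gripper_width: 0.7
gripper_force: 5.0
```

Call:
move_arm:
  plan:
    - {"tx": 0, "ty": 0, "tz": 0.3, "wx": 0, "wy": 0, "wz": 0}
    - {"tx": 0, "ty": 0, "tz": 0.3, "wx": 0, "wy": 0, "wz": 0}
    - {"tx": 0, "ty": 0, "tz": 0, "wx": 0, "wy": 0, "wz": 0}
    - {"tx": 0, "ty": 0, "tz": 0, "wx": 0, "wy": 0, "wz": 0}

```text
time_s: 15.32
ee_pos: [483.2, -386.3, 70.1]
ee_rot: [180.0, 0.4, 136.7]
force: [-5.4, 4.3, 28.9]
gripper_width: 0.4
gripper_force: 14.4
```

Call:
move_arm:
  plan:
    - {"tx": 0, "ty": 0, "tz": 0, "wx": 0, "wy": 0, "wz": 0}
    - {"tx": 0, "ty": 0, "tz": 0, "wx": 0, "wy": 0, "wz": 0}
    - {"tx": 0, "ty": 0, "tz": 0, "wx": 0, "wy": 0, "wz": 0}
    - {"tx": 0, "ty": 0, "tz": 0, "wx": 0, "wy": 0, "wz": 0}
    - {"tx": 0, "ty": 0, "tz": 0, "wx": 0, "wy": 0, "wz": 0}
    - {"tx": 0, "ty": 0, "tz": 0, "wx": 0, "wy": 0, "wz": 0}

```text
time_s: 15.82
ee_pos: [483.2, -386.3, 70.2]
ee_rot: [180.0, 0.4, 136.7]
force: [-4.6, 3.6, 28.4]
gripper_width: 0.6
gripper_force: 14.3
```

Call:
move_arm:
  plan:
    - {"tx": 0, "ty": 0, "tz": -1, "wx": 0, "wy": 0, "wz": 0}
    - {"tx": 0, "ty": 0, "tz": -2, "wx": 0, "wy": 0, "wz": 0}
    - {"tx": 0, "ty": 0, "tz": -3, "wx": 0, "wy": 0, "wz": 0}
    - {"tx": 0, "ty": 0, "tz": -3, "wx": 0, "wy": 0, "wz": 0}
    - {"tx": 0, "ty": 0, "tz": -2.6, "wx": 0, "wy": 0, "wz": 0}
    - {"tx": 2.15, "ty": 1.84, "tz": 0, "wx": 0, "wy": 0, "wz": 0}
    - {"tx": 2.15, "ty": 1.84, "tz": 0, "wx": 0, "wy": 0, "wz": 0}
    - {"tx": 2.15, "ty": 1.84, "tz": 0, "wx": 0, "wy": 0, "wz": 0}
    - {"tx": 2.15, "ty": 1.84, "tz": 0, "wx": 0, "wy": 0, "wz": 0}
    - {"tx": 2.15, "ty": 1.84, "tz": 0, "wx": 0, "wy": 0, "wz": 0}
    - {"tx": 2.15, "ty": 1.84, "tz": 0, "wx": 0, "wy": 0, "wz": 0}

```text
time_s: 16.73
ee_pos: [463.4, -215.0, 180.1]
ee_rot: [180.0, 0.0, 136.7]
force: [0.0, 0.6, 0.1]
gripper_width: 0.4
gripper_force: 0.0
```

Call:
move_arm:
  plan:
    - {"tx": 0, "ty": 0, "tz": 0, "wx": 0, "wy": 0, "wz": -0.115}
    - {"tx": 0, "ty": 0, "tz": 0, "wx": 0, "wy": 0, "wz": -0.115}
    - {"tx": 0, "ty": 0, "tz": 0, "wx": 0, "wy": 0, "wz": -0.115}
    - {"tx": 0, "ty": 0, "tz": 0, "wx": 0, "wy": 0, "wz": 0}
    - {"tx": 0, "ty": 0, "tz": 0, "wx": 0, "wy": 0, "wz": 0}
    - {"tx": 0, "ty": 0, "tz": 0, "wx": 0, "wy": 0, "wz": 0}
    - {"tx": 0, "ty": 0, "tz": 0, "wx": 0, "wy": 0, "wz": 0}
    - {"tx": 0, "ty": 0, "tz": 0, "wx": 0, "wy": 0, "wz": 0}
  gripper: 9

```text
time_s: 17.4
ee_pos: [463.6, -216.4, 179.9]
ee_rot: [180.0, -0.0, 156.4]
force: [0.5, -0.1, -0.5]
gripper_width: 50.5
gripper_force: 0.0
```

```bash
python3 - <<'E'
from h import *
f=snap('wrist','w7'); go(410,-193,100,156.5)
uv=proj(f,[(410,-193,14)])[0]; print(uv)
for t in (75,85): b=blob(f,uv,14,t,win=130); print(b)
b=blob(f,uv,14,75,win=130); go(*b[0],100,b[2]%180)
E
```

```text
pose [ 463.6 -216.4  179.9] [179.99  -0.   156.4 ] shift cm [ 5.85 -0.    7.99] wz -0.002 min rows 3.0 1.0 J6@ -91.7
[281.52976705 133.07352742]
(array([ 407.1, -191.6]), array([98.2, 59.7]), -23.6)
(array([ 407.6, -191.7]), array([99.4, 60. ]), -23.9)
pose [ 463.6 -216.4  179.9] [179.99  -0.   156.4 ] shift cm [6.17 0.01 7.99] wz 0.0 min rows 3.0 1.0 J6@ -91.6
```

View pics/w7.png

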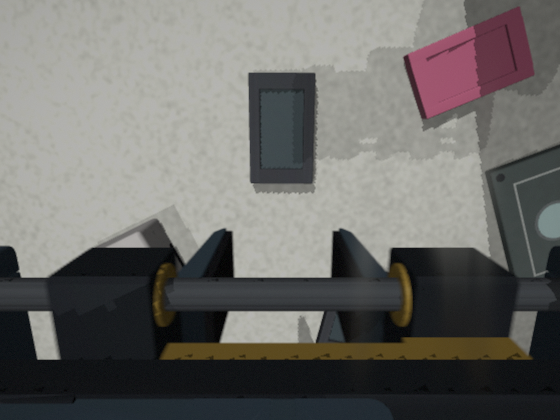

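The filter sits upright at (282,128) and its blob measures 99 x 60 mm, which matches. I'll grasp it.

Call:
move_arm:
  plan:
    - {"tx": 1.54, "ty": 0, "tz": 1.5, "wx": 0, "wy": 0, "wz": 0}
    - {"tx": 1.54, "ty": 0, "tz": 1.5, "wx": 0, "wy": 0, "wz": 0}
    - {"tx": 1.54, "ty": 0, "tz": 1.5, "wx": 0, "wy": 0, "wz": 0}
    - {"tx": 1.55, "ty": 0, "tz": 1.5, "wx": 0, "wy": 0, "wz": 0}
    - {"tx": 0, "ty": 0, "tz": 2, "wx": 0, "wy": 0, "wz": 0}
    - {"tx": 0, "ty": 0, "tz": 2, "wx": 0, "wy": 0, "wz": 0}
    - {"tx": 0, "ty": 0, "tz": 2, "wx": 0, "wy": 0, "wz": 0}
    - {"tx": 0, "ty": 0, "tz": 2, "wx": 0, "wy": 0, "wz": 0}
    - {"tx": 0, "ty": 0, "tz": 1.5, "wx": 0, "wy": 0, "wz": 0}
    - {"tx": 0, "ty": 0, "tz": 1.5, "wx": 0, "wy": 0, "wz": 0}
    - {"tx": 0, "ty": 0, "tz": 0.65, "wx": 0, "wy": 0, "wz": 0}
    - {"tx": 0, "ty": 0, "tz": 0, "wx": 0, "wy": 0, "wz": 0}

```text
time_s: 18.45
ee_pos: [406.2, -191.2, 2.3]
ee_rot: [180.0, -0.2, 156.4]
force: [-0.1, 0.0, -0.2]
gripper_width: 89.7
gripper_force: 0.0
```

Call:
move_arm:
  plan:
    - {"tx": 0, "ty": 0, "tz": 0, "wx": 0, "wy": 0, "wz": 0}
    - {"tx": 0, "ty": 0, "tz": 0, "wx": 0, "wy": 0, "wz": 0}
    - {"tx": 0, "ty": 0, "tz": 0, "wx": 0, "wy": 0, "wz": 0}
    - {"tx": 0, "ty": 0, "tz": 0, "wx": 0, "wy": 0, "wz": 0}
    - {"tx": 0, "ty": 0, "tz": 0, "wx": 0, "wy": 0, "wz": 0}
    - {"tx": 0, "ty": 0, "tz": 0, "wx": 0, "wy": 0, "wz": 0}
    - {"tx": 0, "ty": 0, "tz": 0, "wx": 0, "wy": 0, "wz": 0}
    - {"tx": 0, "ty": 0, "tz": 0, "wx": 0, "wy": 0, "wz": 0}
  gripper: 0
  force: 35

```text
time_s: 19.12
ee_pos: [407.4, -191.8, 4.0]
ee_rot: [-180.0, 0.1, 156.5]
force: [-0.8, -0.1, 7.0]
gripper_width: 59.7
gripper_force: 35.0
```

Call:
move_arm:
  plan:
    - {"tx": 0, "ty": 0, "tz": -1.5, "wx": 0, "wy": 0, "wz": 0}
    - {"tx": 0, "ty": 0, "tz": -2.5, "wx": 0, "wy": 0, "wz": 0}
    - {"tx": 0, "ty": 0, "tz": -2.5, "wx": 0, "wy": 0, "wz": 0}
    - {"tx": 0, "ty": 0, "tz": -2.5, "wx": 0, "wy": 0, "wz": 0}
    - {"tx": 0, "ty": 0, "tz": -1, "wx": 0, "wy": 0, "wz": 0}
    - {"tx": 0, "ty": 0, "tz": 0, "wx": 0, "wy": 0, "wz": 0}
    - {"tx": 0, "ty": 0, "tz": 0, "wx": 0, "wy": 0, "wz": 0}

```text
time_s: 19.7
ee_pos: [406.8, -191.5, 103.3]
ee_rot: [180.0, 0.0, 156.5]
force: [-0.2, 0.4, -1.2]
gripper_width: 59.9
gripper_force: 35.0
```

```bash
python3 - <<'E'
from h import *
f=snap('wrist','w8'); go(596.2,22.2,70,177.8)
E
```

```text
pose [ 406.2 -191.2  102.6] [ 1.7999e+02 -1.0000e-01  1.5646e+02] shift cm [-8.89 27.15  3.26] wz -0.372 min rows 8.0 4.0 J6@ -85.7
```

View pics/w8.png

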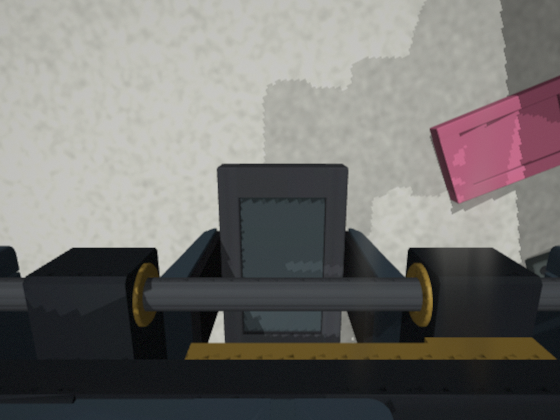

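The filter is held, its far top edge running along row 166 between columns 220 and 346. I'll check whether it is centred along the fingers.

```bash
cat >> h.py <<'E'
def tool(P,s):
    ps=np.radians(s['ee_rot'][2]); D=np.atleast_2d(P)[:,:2]-s['ee_pos'][:2]
    return np.c_[D[:,0]*np.cos(ps)+D[:,1]*np.sin(ps), D[:,0]*np.sin(ps)-D[:,1]*np.cos(ps)].round(1)
E
python3 - <<'E'
from h import *
f=load('w8'); s=env.state(); print(tool(ray(f,[(222,167),(282,166),(344,167)],s['ee_pos'][2]+10),s))
E
```

```text
[[ 49.1 -27.2]
 [ 49.6   0.3]
 [ 49.1  28.6]]
```

Call:
move_arm:
  plan:
    - {"tx": -0.74, "ty": 2.26, "tz": 0, "wx": 0, "wy": 0, "wz": 0}
    - {"tx": -0.74, "ty": 2.26, "tz": 0, "wx": 0, "wy": 0, "wz": 0}
    - {"tx": -0.74, "ty": 2.26, "tz": 0, "wx": 0, "wy": 0, "wz": 0}
    - {"tx": -0.74, "ty": 2.26, "tz": 0, "wx": 0, "wy": 0, "wz": 0}
    - {"tx": -0.74, "ty": 2.26, "tz": 0, "wx": 0, "wy": 0, "wz": 0}
    - {"tx": -0.74, "ty": 2.26, "tz": 0, "wx": 0, "wy": 0, "wz": 0}
    - {"tx": -0.74, "ty": 2.26, "tz": 0, "wx": 0, "wy": 0, "wz": 0}
    - {"tx": -0.74, "ty": 2.26, "tz": 0, "wx": 0, "wy": 0, "wz": 0}
    - {"tx": -0.74, "ty": 2.26, "tz": 0, "wx": 0, "wy": 0, "wz": 0}
    - {"tx": -0.74, "ty": 2.26, "tz": 0, "wx": 0, "wy": 0, "wz": 0}
    - {"tx": -0.74, "ty": 2.26, "tz": 0, "wx": 0, "wy": 0, "wz": 0}
    - {"tx": -0.75, "ty": 2.29, "tz": 0, "wx": 0, "wy": 0, "wz": 0}

```text
time_s: 20.75
ee_pos: [596.4, 22.8, 101.1]
ee_rot: [-179.9, -0.2, 156.5]
force: [-0.3, -0.1, -0.9]
gripper_width: 59.5
gripper_force: 35.0
```

Call:
move_arm:
  plan:
    - {"tx": 0, "ty": 0, "tz": 1, "wx": 0, "wy": 0, "wz": -0.093}
    - {"tx": 0, "ty": 0, "tz": 1.5, "wx": 0, "wy": 0, "wz": -0.093}
    - {"tx": 0, "ty": 0, "tz": 1.5, "wx": 0, "wy": 0, "wz": -0.093}
    - {"tx": 0, "ty": 0, "tz": 1, "wx": 0, "wy": 0, "wz": -0.093}
    - {"tx": 0, "ty": 0, "tz": 0, "wx": 0, "wy": 0, "wz": 0}
    - {"tx": 0, "ty": 0, "tz": 0, "wx": 0, "wy": 0, "wz": 0}
    - {"tx": 0, "ty": 0, "tz": 0, "wx": 0, "wy": 0, "wz": 0}
    - {"tx": 0, "ty": 0, "tz": 0, "wx": 0, "wy": 0, "wz": 0}

```text
time_s: 21.42
ee_pos: [597.4, 21.8, 53.8]
ee_rot: [180.0, 0.1, 177.7]
force: [0.1, -0.1, -0.4]
gripper_width: 59.6
gripper_force: 35.0
```

```bash
python3 - <<'E'
from h import *
f=snap('wrist','w9'); go(596.2,22.2,16.5,177.8); s=env.state()
# held filter front edge: strongest dark->bright going up at given columns
def edge(f,cols,r0,r1):
    g=f['color'].max(2).astype(int); out=[]
    for u in cols:
        p=g[r0:r1,u]; k=np.argmax(p[:-2]-p[2:]); out.append((u,r0+k+1))
    return out
e=edge(f,range(235,335,12),90,200); print(e); print(tool(ray(f,e,s['ee_pos'][2]+10),s))
E
```

```text
pose [597.4  21.8  54. ] [1.7999e+02 7.0000e-02 1.7771e+02] shift cm [0.12 0.04 3.75] wz -0.001 min rows 1.0 1.0 J6@ -85.7
[(235, np.int64(153)), (247, np.int64(153)), (259, np.int64(153)), (271, np.int64(153)), (283, np.int64(153)), (295, np.int64(153)), (307, np.int64(153)), (319, np.int64(153)), (331, np.int64(118))]
[[ 56.1 -20.7]
 [ 56.1 -15.3]
 [ 56.1  -9.9]
 [ 56.1  -4.5]
 [ 56.1   0.9]
 [ 56.1   6.3]
 [ 56.1  11.7]
 [ 56.1  17.1]
 [ 71.3  22. ]]
```

```bash
python3 - <<'E'
from h import *
for n in ('w8','w9'):
    f=load(n)
    for u in (235,283,320): print(n,u,f['color'].max(2)[140:212:2,u])
E
```

```text
w8 235 [194 197 199 200 198 192 185 186 191 195 199 199  66  44  63  59  61  60
  59  59  60  61  61  61  60  61  60  62  58  61  61  60  60  61  60  60]
w8 283 [168 169 171 174 176 176 177 177 177 179 177 174  41  44  58  57  60  58
  59  59  59  57  56  58  57  59  57  57  58  44  58  69  69  69  68  69]
w8 320 [169 170 173 174 174 173 175 173 172 169 173 174  44  43  60  60  59  60
  59  59  60  60  60  58  59  61  60  60  60  45  60  67  67  69  69  66]
w9 235 [138 140 138 139 139 203 227 140 119 118 116 117  61  56  76  71  71  72
  72  72  72  72  72  72  73  70  71  71  72  71  71  72  72  72  72  72]
w9 283 [137 126 124 118 118 187 219 132 117 117 118 117  55  54  69  70  70  71
  72  69  69  68  68  69  68  70  69  69  68  55  53  82  83  81  81  80]
w9 320 [ 92  92  93  75  75 117 142  84  75  76  75  75  31  33  56  57  56  57
  56  56  57  45  46  46  46  45  44  45  46  54  52  53  52  53  52  52]
```

```bash
python3 - <<'E'
from h import *
f=load('w9'); s=env.state(); g=f['color'].max(2).astype(float)
for u in (225,245,265,285,305):
    p=g[140:164,u]; w=np.clip(p-np.median(p)-15,0,None); r=140+(w*np.arange(24)).sum()/w.sum()
    print(u,r.round(1),tool(ray(f,[(u,r)],12),s))
print(tool([(596.2,22.2)],s))
# side line of outline / stage edges along row 185
for r in (100,110,120): print(g[r,150:420:6].astype(int))
E
```

```text
225 nan [[nan nan]]
245 150.7 [[ 52.7 -21.5]]
265 151.4 [[52.3 -9.6]]
285 150.9 [[52.5  2.3]]
305 151.5 [[52.2 14.2]]
[[1.2 0.4]]
[223 224 221 221 225 224 219 220 225 224 226 222 226 227 226 226 222 222
 223 221 226 226 226 226 226 157 156 158 166 160 160 158 157 159 160 154
 152 159 155 158 162 163 164 158 155]
[220 223 226 225 225 219 222 225 224 226 225 227 225 220 224 225 224 226
 226 226 215 225 226 226 226 159 160 161 154 154 160 159 160 164 161 161
 162 163 163 158 167 163 161 165 160]
[224 220 221 217 221 220 220 219 138 140 139 139 138 142 139 139 140 139
 139 141 138 137 136 137 138  86  85  84  84  82  82  83  82  82  82  83
 112 161 159 155 159 158 161 158 161]<stdin>:4: RuntimeWarning: invalid value encountered in scalar divide
```

Call:
move_arm:
  plan:
    - {"tx": 0.1, "ty": 0.03, "tz": 0.8, "wx": 0, "wy": 0, "wz": 0}
    - {"tx": 0, "ty": 0, "tz": 1, "wx": 0, "wy": 0, "wz": 0}
    - {"tx": 0, "ty": 0, "tz": 1, "wx": 0, "wy": 0, "wz": 0}
    - {"tx": 0, "ty": 0, "tz": 0.5, "wx": 0, "wy": 0, "wz": 0}
    - {"tx": 0, "ty": 0, "tz": 0.3, "wx": 0, "wy": 0, "wz": 0}
    - {"tx": 0, "ty": 0, "tz": 0.17, "wx": 0, "wy": 0, "wz": 0}
    - {"tx": 0, "ty": 0, "tz": 0, "wx": 0, "wy": 0, "wz": 0}
    - {"tx": 0, "ty": 0, "tz": 0, "wx": 0, "wy": 0, "wz": 0}
    - {"tx": 0, "ty": 0, "tz": 0, "wx": 0, "wy": 0, "wz": 0}

```text
time_s: 22.22
ee_pos: [595.7, 22.1, 16.1]
ee_rot: [180.0, -0.0, 177.8]
force: [-3.1, 0.3, 4.2]
gripper_width: 59.5
gripper_force: 35.0
```

Call:
move_arm:
  plan:
    - {"tx": 0, "ty": 0, "tz": 0, "wx": 0, "wy": 0, "wz": 0}
    - {"tx": 0, "ty": 0, "tz": 0, "wx": 0, "wy": 0, "wz": 0}
    - {"tx": 0, "ty": 0, "tz": 0, "wx": 0, "wy": 0, "wz": 0}
    - {"tx": 0, "ty": 0, "tz": 0, "wx": 0, "wy": 0, "wz": 0}
    - {"tx": 0, "ty": 0, "tz": 0, "wx": 0, "wy": 0, "wz": 0}
    - {"tx": 0, "ty": 0, "tz": -1, "wx": 0, "wy": 0, "wz": 0}
    - {"tx": 0, "ty": 0, "tz": -3, "wx": 0, "wy": 0, "wz": 0}
    - {"tx": 0, "ty": 0, "tz": -3.5, "wx": 0, "wy": 0, "wz": 0}
    - {"tx": 0, "ty": 0, "tz": -3.5, "wx": 0, "wy": 0, "wz": 0}
    - {"tx": 0, "ty": 0, "tz": -3.5, "wx": 0, "wy": 0, "wz": 0}
    - {"tx": 0, "ty": 0, "tz": -1, "wx": 0, "wy": 0, "wz": 0}
  gripper: 9

```text
time_s: 23.13
ee_pos: [599.0, 22.2, 177.7]
ee_rot: [180.0, 0.6, 177.8]
force: [0.3, 0.2, 0.4]
gripper_width: 90.1
gripper_force: 0.0
```

```bash
python3 - <<'E'
from h import *
go(616,24.6,171); f=snap('wrist','w10'); S=snap('side','s3'); C=snap('scene','c3')
for p in [(613,-197,14),(580,185,14)]:
    for d in (f,S,C):
        uv=proj(d,[p])[0]
        if 0<uv[0]<559 and 0<uv[1]<419: print(uv.round(),blob(d,uv,12,75,win=80))
E
```

```text
pose [599.   22.2 177.7] [179.96   0.64 177.78] shift cm [-1.69  0.3   0.67] wz 0 min rows 1.0 0.0 J6@ -85.5
[ 58. 216.] (array([ 626.7, -200. ]), array([145.8, 143.4]), 87.7)
[289. 177.] (array([ 659.3, -323.6]), array([483.5, 157.2]), -79.6)
[242. 276.] (array([ 619.5, -201.8]), array([108.9,  59. ]), -36.2)
[453. 167.] (array([579.6, 185.3]), array([103.9,  61.2]), 45.8)
[271. 298.] (array([578.5, 187.6]), array([104.2,  65.5]), 45.8)
[323. 189.] (array([586.9, 176.5]), array([99.2, 75.4]), 46.2)
```

Call:
move_arm:
  plan:
    - {"tx": -0.75, "ty": -2.5, "tz": 0, "wx": 0, "wy": 0, "wz": 0}
    - {"tx": -0.75, "ty": -2.5, "tz": 0, "wx": 0, "wy": 0, "wz": 0}
    - {"tx": -0.75, "ty": -2.5, "tz": 0, "wx": 0, "wy": 0, "wz": 0}
    - {"tx": -0.75, "ty": -2.5, "tz": 0, "wx": 0, "wy": 0, "wz": 0}
    - {"tx": -0.75, "ty": -2.5, "tz": 0, "wx": 0, "wy": 0, "wz": 0}
    - {"tx": -0.75, "ty": -2.5, "tz": 0, "wx": 0, "wy": 0, "wz": 0}
    - {"tx": -0.75, "ty": -2.5, "tz": 0, "wx": 0, "wy": 0, "wz": 0}
    - {"tx": -0.75, "ty": -2.5, "tz": 0, "wx": 0, "wy": 0, "wz": 0}
    - {"tx": -0.75, "ty": -2.5, "tz": 0, "wx": 0, "wy": 0, "wz": 0}
    - {"tx": -0.75, "ty": -2.5, "tz": 0, "wx": 0, "wy": 0, "wz": 0}

```text
time_s: 24.12
ee_pos: [660.1, -231.4, 167.5]
ee_rot: [179.9, -0.3, 177.8]
force: [0.1, 0.1, 1.3]
gripper_width: 89.9
gripper_force: 0.0
```

Call:
move_arm:
  plan:
    - {"tx": 0, "ty": 0, "tz": 0, "wx": 0, "wy": 0, "wz": 0.118}
    - {"tx": 0, "ty": 0, "tz": 0, "wx": 0, "wy": 0, "wz": 0.118}
    - {"tx": 0, "ty": 0, "tz": 0, "wx": 0, "wy": 0, "wz": 0.118}
    - {"tx": 0, "ty": 0, "tz": 0, "wx": 0, "wy": 0, "wz": 0.118}
    - {"tx": 0, "ty": 0, "tz": 0, "wx": 0, "wy": 0, "wz": 0.118}
    - {"tx": 0, "ty": 0, "tz": 0, "wx": 0, "wy": 0, "wz": 0}
    - {"tx": 0, "ty": 0, "tz": 0, "wx": 0, "wy": 0, "wz": 0}
    - {"tx": 0, "ty": 0, "tz": 0, "wx": 0, "wy": 0, "wz": 0}
    - {"tx": 0, "ty": 0, "tz": 0, "wx": 0, "wy": 0, "wz": 0}
    - {"tx": 0, "ty": 0, "tz": 0, "wx": 0, "wy": 0, "wz": 0}

```text
time_s: 24.95
ee_pos: [661.1, -230.5, 170.3]
ee_rot: [-180.0, -0.0, 144.0]
force: [0.9, 0.1, -0.1]
gripper_width: 90.0
gripper_force: 0.0
```

```bash
python3 - <<'E'
from h import *
f=snap('wrist','w11')
uv=proj(f,[(613,-197,14)])[0]; print(uv)
for t in (65,75,85): b=blob(f,uv,14,t,win=130); print(b)
go(*b[0],3.5,b[2]%180)
E
```

```text
[280.54829039 133.51809225]
(array([ 613.5, -197.3]), array([98.8, 59.1]), -36.1)
(array([ 613.6, -197.1]), array([98.7, 59.9]), -36.0)
(array([ 613.7, -197. ]), array([98.8, 60.2]), -36.0)
pose [ 661.2 -230.5  170.5] [-1.8000e+02 -2.0000e-02  1.4402e+02] shift cm [ 5.81 -0.08 16.7 ] wz 0.0 min rows 5.0 1.0 J6@ -71.8
```

Call:
move_arm:
  plan:
    - {"tx": 1.45, "ty": -0.02, "tz": 1.5, "wx": 0, "wy": 0, "wz": 0}
    - {"tx": 1.45, "ty": -0.02, "tz": 1.5, "wx": 0, "wy": 0, "wz": 0}
    - {"tx": 1.45, "ty": -0.02, "tz": 1.5, "wx": 0, "wy": 0, "wz": 0}
    - {"tx": 1.46, "ty": -0.02, "tz": 1.5, "wx": 0, "wy": 0, "wz": 0}
    - {"tx": 0, "ty": 0, "tz": 2, "wx": 0, "wy": 0, "wz": 0}
    - {"tx": 0, "ty": 0, "tz": 2, "wx": 0, "wy": 0, "wz": 0}
    - {"tx": 0, "ty": 0, "tz": 2, "wx": 0, "wy": 0, "wz": 0}
    - {"tx": 0, "ty": 0, "tz": 2, "wx": 0, "wy": 0, "wz": 0}
    - {"tx": 0, "ty": 0, "tz": 1.5, "wx": 0, "wy": 0, "wz": 0}
    - {"tx": 0, "ty": 0, "tz": 0.8, "wx": 0, "wy": 0, "wz": 0}
    - {"tx": 0, "ty": 0, "tz": 0.4, "wx": 0, "wy": 0, "wz": 0}
    - {"tx": 0, "ty": 0, "tz": 0, "wx": 0, "wy": 0, "wz": 0}

```text
time_s: 26.0
ee_pos: [613.6, -197.0, 3.3]
ee_rot: [-180.0, -0.0, 144.0]
force: [-0.9, 0.1, 0.5]
gripper_width: 90.2
gripper_force: 0.0
```

Call:
move_arm:
  plan:
    - {"tx": 0, "ty": 0, "tz": 0, "wx": 0, "wy": 0, "wz": 0}
    - {"tx": 0, "ty": 0, "tz": 0, "wx": 0, "wy": 0, "wz": 0}
    - {"tx": 0, "ty": 0, "tz": 0, "wx": 0, "wy": 0, "wz": 0}
    - {"tx": 0, "ty": 0, "tz": 0, "wx": 0, "wy": 0, "wz": 0}
    - {"tx": 0, "ty": 0, "tz": 0, "wx": 0, "wy": 0, "wz": 0}
    - {"tx": 0, "ty": 0, "tz": 0, "wx": 0, "wy": 0, "wz": 0}
    - {"tx": 0, "ty": 0, "tz": 0, "wx": 0, "wy": 0, "wz": 0}
    - {"tx": 0, "ty": 0, "tz": 0, "wx": 0, "wy": 0, "wz": 0}
  gripper: 0
  force: 35

```text
time_s: 26.67
ee_pos: [614.0, -197.2, 4.3]
ee_rot: [180.0, 0.0, 144.0]
force: [-1.0, 0.3, 4.8]
gripper_width: 59.7
gripper_force: 35.0
```

Call:
move_arm:
  plan:
    - {"tx": 0, "ty": 0, "tz": -1.5, "wx": 0, "wy": 0, "wz": 0}
    - {"tx": 0, "ty": 0, "tz": -2.5, "wx": 0, "wy": 0, "wz": 0}
    - {"tx": 0, "ty": 0, "tz": -2.5, "wx": 0, "wy": 0, "wz": 0}
    - {"tx": 0, "ty": 0, "tz": -2.5, "wx": 0, "wy": 0, "wz": 0}
    - {"tx": 0, "ty": 0, "tz": -1, "wx": 0, "wy": 0, "wz": 0}
    - {"tx": 0, "ty": 0, "tz": 0, "wx": 0, "wy": 0, "wz": 0}
    - {"tx": 0, "ty": 0, "tz": 0, "wx": 0, "wy": 0, "wz": 0}
    - {"tx": 0, "ty": 0, "tz": 0, "wx": 0, "wy": 0, "wz": 0}

```text
time_s: 27.33
ee_pos: [612.5, -196.6, 101.6]
ee_rot: [-179.9, -0.2, 144.0]
force: [0.1, 0.0, -1.9]
gripper_width: 59.9
gripper_force: 35.0
```

```bash
python3 - <<'E'
from h import *
f=snap('wrist','w12'); go(596.2,22.2,70,177.8); s=env.state()
g=f['color'].max(2).astype(int); print(g[150:180:2,283]); 
e=[(u,150+np.argmax(g[150:178,u]-g[152:180,u])+1) for u in (235,260,283,305,330)];print(e,tool(ray(f,e,s['ee_pos'][2]+10),s))
E
```

```text
pose [ 612.5 -196.6  101.5] [-179.94   -0.23  143.97] shift cm [14.18 16.74  3.15] wz -0.59 min rows 6.0 5.0 J6@ -85.7
[167 167 167 168 169 170 157  44  47  58  60  60  60  58  60]
[(235, np.int64(163)), (260, np.int64(163)), (283, np.int64(163)), (305, np.int64(163)), (330, np.int64(163))] [[ 51.6 -21.2]
 [ 51.6  -9.8]
 [ 51.6   0.6]
 [ 51.6  10.6]
 [ 51.6  22. ]]
```

Call:
move_arm:
  plan:
    - {"tx": 1.42, "ty": 1.67, "tz": 0, "wx": 0, "wy": 0, "wz": 0}
    - {"tx": 1.42, "ty": 1.67, "tz": 0, "wx": 0, "wy": 0, "wz": 0}
    - {"tx": 1.42, "ty": 1.67, "tz": 0, "wx": 0, "wy": 0, "wz": 0}
    - {"tx": 1.42, "ty": 1.67, "tz": 0, "wx": 0, "wy": 0, "wz": 0}
    - {"tx": 1.42, "ty": 1.67, "tz": 0, "wx": 0, "wy": 0, "wz": 0}
    - {"tx": 1.42, "ty": 1.67, "tz": 0, "wx": 0, "wy": 0, "wz": 0}
    - {"tx": 1.42, "ty": 1.67, "tz": 0, "wx": 0, "wy": 0, "wz": 0}
    - {"tx": 1.42, "ty": 1.67, "tz": 0, "wx": 0, "wy": 0, "wz": 0}
    - {"tx": 1.41, "ty": 1.67, "tz": 0, "wx": 0, "wy": 0, "wz": 0}
    - {"tx": 1.41, "ty": 1.71, "tz": 0, "wx": 0, "wy": 0, "wz": 0}

```text
time_s: 28.22
ee_pos: [596.4, 22.7, 102.0]
ee_rot: [-179.9, -0.1, 144.0]
force: [-0.1, 0.4, -1.4]
gripper_width: 59.3
gripper_force: 35.0
```

Call:
move_arm:
  plan:
    - {"tx": 0, "ty": 0, "tz": 0, "wx": 0, "wy": 0, "wz": -0.118}
    - {"tx": 0, "ty": 0, "tz": 0.8, "wx": 0, "wy": 0, "wz": -0.118}
    - {"tx": 0, "ty": 0, "tz": 0.8, "wx": 0, "wy": 0, "wz": -0.118}
    - {"tx": 0, "ty": 0, "tz": 0.8, "wx": 0, "wy": 0, "wz": -0.118}
    - {"tx": 0, "ty": 0, "tz": 0.8, "wx": 0, "wy": 0, "wz": -0.118}
    - {"tx": 0, "ty": 0, "tz": 0, "wx": 0, "wy": 0, "wz": 0}
    - {"tx": 0, "ty": 0, "tz": 0, "wx": 0, "wy": 0, "wz": 0}
    - {"tx": 0, "ty": 0, "tz": 0, "wx": 0, "wy": 0, "wz": 0}
    - {"tx": 0, "ty": 0, "tz": 0, "wx": 0, "wy": 0, "wz": 0}

```text
time_s: 28.97
ee_pos: [597.8, 21.7, 71.9]
ee_rot: [180.0, 0.0, 177.7]
force: [-0.3, -0.7, -1.2]
gripper_width: 59.8
gripper_force: 35.0
```

```bash
cat >> h.py <<'E'
def check(name,zlow=26):
    "held filter's far edge and lower filter's far edge, tool frame"
    f=snap('wrist',name); s=env.state(); g=f['color'].max(2).astype(int); go(596.2,22.2,30.5,177.8)
    print(g[100:190:3,265]); print(s['gripper_width'],s['gripper_force'])
    return f,s,g
E
python3 - <<'E'
from h import *
f,s,g=check('w13')
for z in (12,26): print(z,proj(f,[np.r_[s['ee_pos'][:2]+k*np.array([np.cos(np.radians(177.8)),np.sin(np.radians(177.8))]),z] for k in (50,51.5,70)])[:,1])
E
```

```text
pose [597.8  21.7  72. ] [1.7999e+02 4.0000e-02 1.7770e+02] shift cm [0.16 0.04 4.15] wz -0.002 min rows 2.0 1.0 J6@ -85.7
[220 223 225 225 225 221 139 139 139 137 137 136 136 137 115 115 219  59
  70  71  70  59  57  69  68  71  69  69  69  69]
59.77084418736563 34.99963581562042
12 [152.47576823 150.12420069 120.47314079]
26 [154.58279723 152.08690619 120.57179604]
```

Call:
move_arm:
  plan:
    - {"tx": 0.16, "ty": 0.04, "tz": 0.8, "wx": 0, "wy": 0, "wz": 0}
    - {"tx": 0, "ty": 0, "tz": 1, "wx": 0, "wy": 0, "wz": 0}
    - {"tx": 0, "ty": 0, "tz": 1, "wx": 0, "wy": 0, "wz": 0}
    - {"tx": 0, "ty": 0, "tz": 0.7, "wx": 0, "wy": 0, "wz": 0}
    - {"tx": 0, "ty": 0, "tz": 0.4, "wx": 0, "wy": 0, "wz": 0}
    - {"tx": 0, "ty": 0, "tz": 0.25, "wx": 0, "wy": 0, "wz": 0}
    - {"tx": 0, "ty": 0, "tz": 0, "wx": 0, "wy": 0, "wz": 0}
    - {"tx": 0, "ty": 0, "tz": 0, "wx": 0, "wy": 0, "wz": 0}
    - {"tx": 0, "ty": 0, "tz": 0, "wx": 0, "wy": 0, "wz": 0}

```text
time_s: 29.77
ee_pos: [596.0, 22.2, 30.3]
ee_rot: [180.0, 0.0, 177.8]
force: [-1.2, 0.1, 1.1]
gripper_width: 59.7
gripper_force: 35.0
```

Call:
move_arm:
  plan:
    - {"tx": 0, "ty": 0, "tz": 0, "wx": 0, "wy": 0, "wz": 0}
    - {"tx": 0, "ty": 0, "tz": 0, "wx": 0, "wy": 0, "wz": 0}
    - {"tx": 0, "ty": 0, "tz": 0, "wx": 0, "wy": 0, "wz": 0}
    - {"tx": 0, "ty": 0, "tz": 0, "wx": 0, "wy": 0, "wz": 0}
    - {"tx": 0, "ty": 0, "tz": 0, "wx": 0, "wy": 0, "wz": 0}
    - {"tx": 0, "ty": 0, "tz": -1, "wx": 0, "wy": 0, "wz": 0}
    - {"tx": 0, "ty": 0, "tz": -3, "wx": 0, "wy": 0, "wz": 0}
    - {"tx": 0, "ty": 0, "tz": -3.5, "wx": 0, "wy": 0, "wz": 0}
    - {"tx": 0, "ty": 0, "tz": -3.5, "wx": 0, "wy": 0, "wz": 0}
    - {"tx": 0, "ty": 0, "tz": -3.5, "wx": 0, "wy": 0, "wz": 0}
    - {"tx": 0, "ty": 0, "tz": 0, "wx": 0, "wy": 0, "wz": 0}
    - {"tx": 0, "ty": 0, "tz": 0, "wx": 0, "wy": 0, "wz": 0}
  gripper: 9

```text
time_s: 30.77
ee_pos: [597.4, 22.3, 178.6]
ee_rot: [180.0, 0.4, 177.8]
force: [-0.5, -0.4, -1.1]
gripper_width: 90.1
gripper_force: 0.0
```

```bash
python3 - <<'E'
from h import *
f=snap('wrist','w14'); S=snap('side','s4'); C=snap('scene','c4')
for d in (f,S,C):
    uv=proj(d,[(580,185,14)])[0]; print(uv.round(),blob(d,uv,12,75,win=80))
# view yaw 225.8, TCP = filter-60*toolx
a=np.radians(225.8); go(580-60*np.cos(a),185-60*np.sin(a),170,225.8)
E
```

```text
[452. 169.] (array([578.9, 184.8]), array([102.7,  61.1]), 46.0)
[271. 298.] (array([578.4, 187.5]), array([104.4,  65.5]), 45.8)
[323. 189.] (array([586.9, 176.5]), array([99.2, 75.4]), 46.2)
pose [595.   22.2 174.2] [-1.8000e+02 -1.3000e-01  1.7778e+02] shift cm [-1.88 20.67  0.42] wz -0.838 min rows 6.0 7.0 J6@ -115.7
```

Call:
move_arm:
  plan:
    - {"tx": -0.24, "ty": 2.58, "tz": 0, "wx": 0, "wy": 0, "wz": 0}
    - {"tx": -0.24, "ty": 2.58, "tz": 0, "wx": 0, "wy": 0, "wz": 0}
    - {"tx": -0.24, "ty": 2.58, "tz": 0, "wx": 0, "wy": 0, "wz": 0}
    - {"tx": -0.24, "ty": 2.58, "tz": 0, "wx": 0, "wy": 0, "wz": 0}
    - {"tx": -0.24, "ty": 2.58, "tz": 0, "wx": 0, "wy": 0, "wz": 0}
    - {"tx": -0.24, "ty": 2.58, "tz": 0, "wx": 0, "wy": 0, "wz": 0}
    - {"tx": -0.24, "ty": 2.58, "tz": 0, "wx": 0, "wy": 0, "wz": 0}
    - {"tx": -0.24, "ty": 2.58, "tz": 0, "wx": 0, "wy": 0, "wz": 0}

```text
time_s: 31.58
ee_pos: [622.3, 228.7, 173.2]
ee_rot: [-179.9, -0.2, 177.8]
force: [0.4, -0.8, -0.1]
gripper_width: 89.9
gripper_force: 0.0
```

Call:
move_arm:
  plan:
    - {"tx": 0, "ty": 0, "tz": 0, "wx": 0, "wy": 0, "wz": -0.12}
    - {"tx": 0, "ty": 0, "tz": 0, "wx": 0, "wy": 0, "wz": -0.12}
    - {"tx": 0, "ty": 0, "tz": 0, "wx": 0, "wy": 0, "wz": -0.12}
    - {"tx": 0, "ty": 0, "tz": 0, "wx": 0, "wy": 0, "wz": -0.12}
    - {"tx": 0, "ty": 0, "tz": 0, "wx": 0, "wy": 0, "wz": -0.12}
    - {"tx": 0, "ty": 0, "tz": 0, "wx": 0, "wy": 0, "wz": -0.12}
    - {"tx": 0, "ty": 0, "tz": 0, "wx": 0, "wy": 0, "wz": -0.118}
    - {"tx": 0, "ty": 0, "tz": 0, "wx": 0, "wy": 0, "wz": 0}
    - {"tx": 0, "ty": 0, "tz": 0, "wx": 0, "wy": 0, "wz": 0}
    - {"tx": 0, "ty": 0, "tz": 0, "wx": 0, "wy": 0, "wz": 0}
    - {"tx": 0, "ty": 0, "tz": 0, "wx": 0, "wy": 0, "wz": 0}
    - {"tx": 0, "ty": 0, "tz": 0, "wx": 0, "wy": 0, "wz": 0}

```text
time_s: 32.58
ee_pos: [623.1, 227.6, 175.0]
ee_rot: [180.0, -0.0, -134.3]
force: [-0.5, 0.8, 0.6]
gripper_width: 89.8
gripper_force: 0.0
```

```bash
python3 - <<'E'
from h import *
f=snap('wrist','w15')
uv=proj(f,[(580,185,14)])[0]; print(uv)
for t in (65,75,85): b=blob(f,uv,14,t,win=130); print(b)
go(*blob(f,uv,14,75,win=130)[0],3.5,b[2]%180+180)
E
```

```text
[282.24029461 129.91277209]
(array([580.8, 184.8]), array([98.8, 55.7]), 46.3)
(array([579.9, 185.9]), array([98.8, 59.1]), 45.8)
(array([580.3, 186.3]), array([99.8, 59.5]), 45.8)
pose [623.1 227.7 175.1] [ 1.7999e+02 -1.0000e-02 -1.3426e+02] shift cm [ 6.01  0.18 17.16] wz -0.001 min rows 5.0 1.0 J6@ -118.0
```

Call:
move_arm:
  plan:
    - {"tx": 1.49, "ty": 0.04, "tz": 1.5, "wx": 0, "wy": 0, "wz": 0}
    - {"tx": 1.49, "ty": 0.04, "tz": 1.5, "wx": 0, "wy": 0, "wz": 0}
    - {"tx": 1.49, "ty": 0.04, "tz": 1.5, "wx": 0, "wy": 0, "wz": 0}
    - {"tx": 1.49, "ty": 0.03, "tz": 1.5, "wx": 0, "wy": 0, "wz": 0}
    - {"tx": 0, "ty": 0, "tz": 2, "wx": 0, "wy": 0, "wz": 0}
    - {"tx": 0, "ty": 0, "tz": 2, "wx": 0, "wy": 0, "wz": 0}
    - {"tx": 0, "ty": 0, "tz": 2, "wx": 0, "wy": 0, "wz": 0}
    - {"tx": 0, "ty": 0, "tz": 2, "wx": 0, "wy": 0, "wz": 0}
    - {"tx": 0, "ty": 0, "tz": 1.8, "wx": 0, "wy": 0, "wz": 0}
    - {"tx": 0, "ty": 0, "tz": 0.9, "wx": 0, "wy": 0, "wz": 0}
    - {"tx": 0, "ty": 0, "tz": 0.45, "wx": 0, "wy": 0, "wz": 0}
    - {"tx": 0, "ty": 0, "tz": 0, "wx": 0, "wy": 0, "wz": 0}

```text
time_s: 33.63
ee_pos: [580.3, 186.0, 3.2]
ee_rot: [180.0, -0.1, -134.2]
force: [0.4, 0.2, 0.3]
gripper_width: 90.1
gripper_force: 0.0
```

Call:
move_arm:
  plan:
    - {"tx": 0, "ty": 0, "tz": 0, "wx": 0, "wy": 0, "wz": 0}
    - {"tx": 0, "ty": 0, "tz": 0, "wx": 0, "wy": 0, "wz": 0}
    - {"tx": 0, "ty": 0, "tz": 0, "wx": 0, "wy": 0, "wz": 0}
    - {"tx": 0, "ty": 0, "tz": 0, "wx": 0, "wy": 0, "wz": 0}
    - {"tx": 0, "ty": 0, "tz": 0, "wx": 0, "wy": 0, "wz": 0}
    - {"tx": 0, "ty": 0, "tz": 0, "wx": 0, "wy": 0, "wz": 0}
    - {"tx": 0, "ty": 0, "tz": 0, "wx": 0, "wy": 0, "wz": 0}
    - {"tx": 0, "ty": 0, "tz": 0, "wx": 0, "wy": 0, "wz": 0}
  gripper: 0
  force: 35

```text
time_s: 34.3
ee_pos: [580.9, 186.1, 4.4]
ee_rot: [-180.0, 0.1, -134.2]
force: [-1.2, -0.2, 5.0]
gripper_width: 59.5
gripper_force: 35.0
```

Call:
move_arm:
  plan:
    - {"tx": 0, "ty": 0, "tz": -1.5, "wx": 0, "wy": 0, "wz": 0}
    - {"tx": 0, "ty": 0, "tz": -2.5, "wx": 0, "wy": 0, "wz": 0}
    - {"tx": 0, "ty": 0, "tz": -2.5, "wx": 0, "wy": 0, "wz": 0}
    - {"tx": 0, "ty": 0, "tz": -2.5, "wx": 0, "wy": 0, "wz": 0}
    - {"tx": 0, "ty": 0, "tz": -1, "wx": 0, "wy": 0, "wz": 0}
    - {"tx": 0, "ty": 0, "tz": 0, "wx": 0, "wy": 0, "wz": 0}
    - {"tx": 0, "ty": 0, "tz": 0, "wx": 0, "wy": 0, "wz": 0}
    - {"tx": 0, "ty": 0, "tz": 0, "wx": 0, "wy": 0, "wz": 0}

```text
time_s: 34.97
ee_pos: [579.2, 185.6, 101.7]
ee_rot: [179.9, -0.2, -134.2]
force: [-0.6, -0.0, -2.3]
gripper_width: 59.7
gripper_force: 35.0
```

```bash
python3 - <<'E'
from h import *
f=snap('wrist','w16'); go(596.2,22.2,86,177.8); s=env.state()
g=f['color'].max(2).astype(int); print(g[150:180:2,283]); 
e=[(u,150+np.argmax(g[150:178,u]-g[152:180,u])+1) for u in (235,260,283,305,330)];print(e,tool(ray(f,e,s['ee_pos'][2]+10),s))
E
```

```text
pose [579.2 185.6 101.6] [ 179.88   -0.2  -134.21] shift cm [ 10.53 -12.62   1.56] wz 0.838 min rows 5.0 7.0 J6@ -85.7
[162 162 161 161 159 152  36  52  60  60  59  61  61  60  57]
[(235, np.int64(161)), (260, np.int64(160)), (283, np.int64(161)), (305, np.int64(160)), (330, np.int64(161))] [[ 51.9 -20.8]
 [ 52.3  -9.5]
 [ 51.9   1. ]
 [ 52.3  11. ]
 [ 51.8  22.3]]
```

Call:
move_arm:
  plan:
    - {"tx": 1.32, "ty": -1.58, "tz": 0, "wx": 0, "wy": 0, "wz": 0}
    - {"tx": 1.32, "ty": -1.58, "tz": 0, "wx": 0, "wy": 0, "wz": 0}
    - {"tx": 1.32, "ty": -1.58, "tz": 0, "wx": 0, "wy": 0, "wz": 0}
    - {"tx": 1.32, "ty": -1.58, "tz": 0, "wx": 0, "wy": 0, "wz": 0}
    - {"tx": 1.32, "ty": -1.58, "tz": 0, "wx": 0, "wy": 0, "wz": 0}
    - {"tx": 1.32, "ty": -1.58, "tz": 0, "wx": 0, "wy": 0, "wz": 0}
    - {"tx": 1.32, "ty": -1.58, "tz": 0, "wx": 0, "wy": 0, "wz": 0}
    - {"tx": 1.29, "ty": -1.56, "tz": 0, "wx": 0, "wy": 0, "wz": 0}

```text
time_s: 35.68
ee_pos: [596.6, 21.5, 101.9]
ee_rot: [179.9, -0.1, -134.2]
force: [0.7, 1.0, -2.0]
gripper_width: 59.8
gripper_force: 35.0
```

Call:
move_arm:
  plan:
    - {"tx": 0, "ty": 0, "tz": 0, "wx": 0, "wy": 0, "wz": 0.12}
    - {"tx": 0, "ty": 0, "tz": 0, "wx": 0, "wy": 0, "wz": 0.12}
    - {"tx": 0, "ty": 0, "tz": 0.4, "wx": 0, "wy": 0, "wz": 0.12}
    - {"tx": 0, "ty": 0, "tz": 0.4, "wx": 0, "wy": 0, "wz": 0.12}
    - {"tx": 0, "ty": 0, "tz": 0.4, "wx": 0, "wy": 0, "wz": 0.12}
    - {"tx": 0, "ty": 0, "tz": 0.3, "wx": 0, "wy": 0, "wz": 0.12}
    - {"tx": 0, "ty": 0, "tz": 0, "wx": 0, "wy": 0, "wz": 0.118}
    - {"tx": 0, "ty": 0, "tz": 0, "wx": 0, "wy": 0, "wz": 0}
    - {"tx": 0, "ty": 0, "tz": 0, "wx": 0, "wy": 0, "wz": 0}
    - {"tx": 0, "ty": 0, "tz": 0, "wx": 0, "wy": 0, "wz": 0}
    - {"tx": 0, "ty": 0, "tz": 0, "wx": 0, "wy": 0, "wz": 0}

```text
time_s: 36.6
ee_pos: [597.4, 22.5, 88.4]
ee_rot: [180.0, -0.0, 177.9]
force: [-0.1, 0.9, -1.7]
gripper_width: 59.2
gripper_force: 35.0
```

```bash
python3 - <<'E'
from h import *
f,s,g=check('w17'); print(g[110:170:2,240]); print(g[110:170:2,300])
E
```

```text
pose [597.5  22.5  88.5] [ 1.8000e+02 -2.0000e-02  1.7785e+02] shift cm [ 0.13 -0.04  5.8 ] wz 0.001 min rows 2.0 1.0 J6@ -85.7
[217 218 221 222 222 220 161 135 136 133 132 133 132 131 123 142 159  53
  66  70  61  53  80  73  70  69  66  67  68  67]
59.42808623652269 34.99930679798126
[219 221 223 212 160 133 134 135 134 135 134 135 134 134 133 133 134 135
 214 132  53  68  80  82  79  70  52  61  68  69]
[157 155 152 151 109  82  90  90  91  91  91  90  73  73  73  73  75  74
 118 102  28  39  46  44  45  46  51  70  80  80]
```

View pics/w17.png

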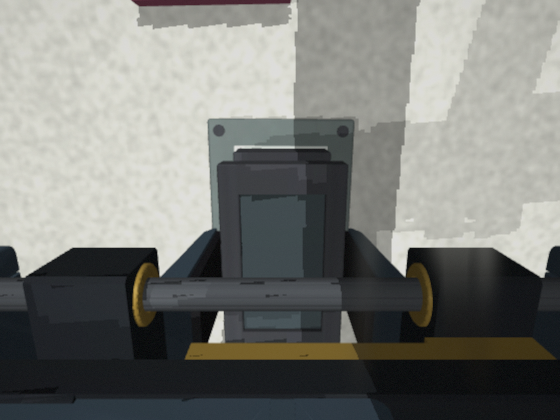

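The third filter is held square above the pile. The pile's far edge is at row 150, just inside the white outline, and the stage is centred at column 281.

Call:
move_arm:
  plan:
    - {"tx": 0.13, "ty": -0.04, "tz": 0.8, "wx": 0, "wy": 0, "wz": 0}
    - {"tx": 0, "ty": 0, "tz": 1, "wx": 0, "wy": 0, "wz": 0}
    - {"tx": 0, "ty": 0, "tz": 1, "wx": 0, "wy": 0, "wz": 0}
    - {"tx": 0, "ty": 0, "tz": 0.8, "wx": 0, "wy": 0, "wz": 0}
    - {"tx": 0, "ty": 0, "tz": 0.5, "wx": 0, "wy": 0, "wz": 0}
    - {"tx": 0, "ty": 0, "tz": 0.28, "wx": 0, "wy": 0, "wz": 0}
    - {"tx": 0, "ty": 0, "tz": 0, "wx": 0, "wy": 0, "wz": 0}
    - {"tx": 0, "ty": 0, "tz": 0, "wx": 0, "wy": 0, "wz": 0}
    - {"tx": 0, "ty": 0, "tz": 0, "wx": 0, "wy": 0, "wz": 0}

```text
time_s: 37.4
ee_pos: [596.5, 22.2, 44.9]
ee_rot: [180.0, 0.0, 177.8]
force: [-0.6, 0.8, -1.3]
gripper_width: 59.7
gripper_force: 35.0
```

Call:
move_arm:
  plan:
    - {"tx": 0, "ty": 0, "tz": 0, "wx": 0, "wy": 0, "wz": 0}
    - {"tx": 0, "ty": 0, "tz": 0, "wx": 0, "wy": 0, "wz": 0}
    - {"tx": 0, "ty": 0, "tz": 0, "wx": 0, "wy": 0, "wz": 0}
    - {"tx": 0, "ty": 0, "tz": 0, "wx": 0, "wy": 0, "wz": 0}
    - {"tx": 0, "ty": 0, "tz": 0, "wx": 0, "wy": 0, "wz": 0}
    - {"tx": 0, "ty": 0, "tz": -1, "wx": 0, "wy": 0, "wz": 0}
    - {"tx": 0, "ty": 0, "tz": -3, "wx": 0, "wy": 0, "wz": 0}
    - {"tx": 0, "ty": 0, "tz": -3.5, "wx": 0, "wy": 0, "wz": 0}
    - {"tx": 0, "ty": 0, "tz": -3.5, "wx": 0, "wy": 0, "wz": 0}
    - {"tx": -1, "ty": 0, "tz": -3.5, "wx": 0, "wy": 0, "wz": 0}
    - {"tx": -3, "ty": 0, "tz": 0, "wx": 0, "wy": 0, "wz": 0}
    - {"tx": -2, "ty": 0, "tz": 0, "wx": 0, "wy": 0, "wz": 0}
  gripper: 9

```text
time_s: 38.4
ee_pos: [659.2, 19.8, 194.8]
ee_rot: [180.0, 0.5, 177.8]
force: [0.0, 0.1, 0.1]
gripper_width: 90.1
gripper_force: 0.0
```

Call:
move_arm:
  plan:
    - {"tx": 0, "ty": 0, "tz": 0, "wx": 0, "wy": 0, "wz": 0}
    - {"tx": 0, "ty": 0, "tz": 0, "wx": 0, "wy": 0, "wz": 0}
    - {"tx": 0, "ty": 0, "tz": 0, "wx": 0, "wy": 0, "wz": 0}
    - {"tx": 0, "ty": 0, "tz": 0, "wx": 0, "wy": 0, "wz": 0}

```text
time_s: 38.73
ee_pos: [655.1, 19.9, 189.9]
ee_rot: [180.0, -0.1, 177.8]
force: [0.0, 0.6, -0.4]
gripper_width: 90.1
gripper_force: 0.0
```

```bash
python3 - <<'E'
from h import *
f=snap('wrist','w18'); uv=proj(f,[(596.2,22.2,54)])[0]; print(uv,blob(f,uv,54,88,win=110),blob(f,uv,54,62,win=110))
S=snap('side','s5');C=snap('scene','c5')
go(482.3,-386,110,136.7)
E
```

```text
[281.29961939 133.83121756] (array([594.8,  29.7]), array([121.8,  73.4]), -2.3) (array([591.3,  33.8]), array([108.9,  63.4]), -2.5)
pose [655.5  19.9 190.1] [ 1.8000e+02 -3.0000e-02  1.7778e+02] shift cm [ 15.74 -41.23   8.01] wz 0.717 min rows 11.0 6.0 J6@ -85.4
```

View pics/w18.png

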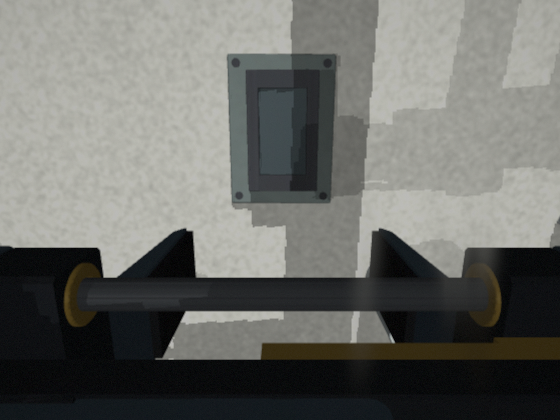

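The pile sits square on the stage: top corners (246,70), (320,70), (317,191) and (249,190), inside stage corners (228,54), (336,55), (331,203) and (232,202). That was the last permitted picture, so what follows uses numbers only.

```bash
python3 - <<'E'
from h import *
f=load('w18')
rect(f,[(246,70),(320,70),(317,191),(249,190)],54)
rect(f,[(228,54),(336,55),(331,203),(232,202)],12)
E
```

```text
[595.3  23.7] [60.0, 99.8, 59.9, 98.9] [87.8, -2.2, -93.1, 177.8]
[596.3  22.6] [98.5, 138.6, 99.9, 138.4] [87.3, -2.2, -92.8, 177.3]
```

Call:
move_arm:
  plan:
    - {"tx": 0.98, "ty": -2.58, "tz": 0, "wx": 0, "wy": 0, "wz": 0}
    - {"tx": 0.98, "ty": -2.58, "tz": 0, "wx": 0, "wy": 0, "wz": 0}
    - {"tx": 0.98, "ty": -2.58, "tz": 0, "wx": 0, "wy": 0, "wz": 0}
    - {"tx": 0.98, "ty": -2.58, "tz": 0, "wx": 0, "wy": 0, "wz": 0}
    - {"tx": 0.98, "ty": -2.58, "tz": 0, "wx": 0, "wy": 0, "wz": 0}
    - {"tx": 0.98, "ty": -2.58, "tz": 0, "wx": 0, "wy": 0, "wz": 0}
    - {"tx": 0.98, "ty": -2.58, "tz": 0, "wx": 0, "wy": 0, "wz": 0}
    - {"tx": 0.98, "ty": -2.58, "tz": 0, "wx": 0, "wy": 0, "wz": 0}
    - {"tx": 0.98, "ty": -2.58, "tz": 0, "wx": 0, "wy": 0, "wz": 0}
    - {"tx": 0.98, "ty": -2.58, "tz": 0, "wx": 0, "wy": 0, "wz": 0}
    - {"tx": 0.98, "ty": -2.58, "tz": 0, "wx": 0, "wy": 0, "wz": 0}
    - {"tx": 0.98, "ty": -2.58, "tz": 0, "wx": 0, "wy": 0, "wz": 0}
  gripper: 0

```text
time_s: 39.88
ee_pos: [525.7, -285.9, 190.2]
ee_rot: [180.0, 0.0, 177.8]
force: [0.5, -0.6, 0.1]
gripper_width: 12.7
gripper_force: 0.0
```

Call:
move_arm:
  plan:
    - {"tx": 0.98, "ty": -2.58, "tz": 0, "wx": 0, "wy": 0, "wz": 0}
    - {"tx": 0.98, "ty": -2.58, "tz": 0, "wx": 0, "wy": 0, "wz": 0}
    - {"tx": 0.98, "ty": -2.58, "tz": 0, "wx": 0, "wy": 0, "wz": 0}
    - {"tx": 0.98, "ty": -2.58, "tz": 0, "wx": 0, "wy": 0, "wz": 0}
    - {"tx": 0, "ty": 0, "tz": 0, "wx": 0, "wy": 0, "wz": 0}
    - {"tx": 0, "ty": 0, "tz": 2.5, "wx": 0, "wy": 0, "wz": 0}
    - {"tx": 0, "ty": 0, "tz": 2.5, "wx": 0, "wy": 0, "wz": 0}
    - {"tx": 0, "ty": 0, "tz": 2.5, "wx": 0, "wy": 0, "wz": 0}
    - {"tx": 0, "ty": 0, "tz": 1.5, "wx": 0, "wy": 0, "wz": 0}
    - {"tx": 0, "ty": 0, "tz": 0, "wx": 0, "wy": 0, "wz": 0}
    - {"tx": 0, "ty": 0, "tz": 0, "wx": 0, "wy": 0, "wz": 0}
    - {"tx": 0, "ty": 0, "tz": 0, "wx": 0, "wy": 0, "wz": 0}

```text
time_s: 40.88
ee_pos: [484.3, -386.8, 101.2]
ee_rot: [-179.9, 0.1, 177.8]
force: [0.2, -1.1, -0.4]
gripper_width: 0.7
gripper_force: 0.0
```

Call:
move_arm:
  plan:
    - {"tx": 0.15, "ty": 0, "tz": 0.7, "wx": 0, "wy": 0, "wz": 0}
    - {"tx": 0, "ty": 0, "tz": 0.6, "wx": 0, "wy": 0, "wz": 0}
    - {"tx": 0, "ty": 0, "tz": 0.4, "wx": 0, "wy": 0, "wz": 0}
    - {"tx": 0, "ty": 0, "tz": 0.4, "wx": 0, "wy": 0, "wz": 0}
    - {"tx": 0, "ty": 0, "tz": 0.4, "wx": 0, "wy": 0, "wz": 0}
    - {"tx": 0, "ty": 0, "tz": 0.4, "wx": 0, "wy": 0, "wz": 0}
    - {"tx": 0, "ty": 0, "tz": 0.3, "wx": 0, "wy": 0, "wz": 0}
    - {"tx": 0, "ty": 0, "tz": 0.3, "wx": 0, "wy": 0, "wz": 0}
    - {"tx": 0, "ty": 0, "tz": 0.2, "wx": 0, "wy": 0, "wz": 0}
    - {"tx": 0, "ty": 0, "tz": 0, "wx": 0, "wy": 0, "wz": 0}
    - {"tx": 0, "ty": 0, "tz": 0, "wx": 0, "wy": 0, "wz": 0}

```text
time_s: 41.8
ee_pos: [482.3, -386.8, 70.0]
ee_rot: [-179.9, 0.2, 177.8]
force: [-8.5, 7.6, 37.5]
gripper_width: 0.3
gripper_force: 18.9
```

Call:
move_arm:
  plan:
    - {"tx": 0, "ty": 0, "tz": 0, "wx": 0, "wy": 0, "wz": 0}
    - {"tx": 0, "ty": 0, "tz": 0, "wx": 0, "wy": 0, "wz": 0}
    - {"tx": 0, "ty": 0, "tz": 0, "wx": 0, "wy": 0, "wz": 0}
    - {"tx": 0, "ty": 0, "tz": 0, "wx": 0, "wy": 0, "wz": 0}
    - {"tx": 0, "ty": 0, "tz": 0, "wx": 0, "wy": 0, "wz": 0}
    - {"tx": 0, "ty": 0, "tz": 0, "wx": 0, "wy": 0, "wz": 0}
    - {"tx": 0, "ty": 0, "tz": 0, "wx": 0, "wy": 0, "wz": 0}
    - {"tx": 0, "ty": 0, "tz": 0, "wx": 0, "wy": 0, "wz": 0}

```text
time_s: 42.47
ee_pos: [482.3, -386.8, 70.0]
ee_rot: [-179.9, 0.2, 177.8]
force: [-8.9, 7.6, 37.2]
gripper_width: 0.8
gripper_force: 18.8
```

Call:
move_arm:
  plan:
    - {"tx": 0, "ty": 0, "tz": -1, "wx": 0, "wy": 0, "wz": 0}
    - {"tx": 0, "ty": 0, "tz": -2, "wx": 0, "wy": 0, "wz": 0}
    - {"tx": 0, "ty": 0, "tz": -3, "wx": 0, "wy": 0, "wz": 0}
    - {"tx": 0, "ty": 0, "tz": -3, "wx": 0, "wy": 0, "wz": 0}
    - {"tx": 0, "ty": 1, "tz": -2, "wx": 0, "wy": 0, "wz": 0}
    - {"tx": -0.1, "ty": 2, "tz": -1, "wx": 0, "wy": 0, "wz": 0}
    - {"tx": -0.12, "ty": 2.8, "tz": 0, "wx": 0, "wy": 0, "wz": 0}
    - {"tx": -0.12, "ty": 2.8, "tz": 0, "wx": 0, "wy": 0, "wz": 0}
    - {"tx": -0.12, "ty": 2.8, "tz": 0, "wx": 0, "wy": 0, "wz": 0}
    - {"tx": -0.12, "ty": 2.8, "tz": 0, "wx": 0, "wy": 0, "wz": 0}
    - {"tx": -0.12, "ty": 2.8, "tz": 0, "wx": 0, "wy": 0, "wz": 0}
    - {"tx": -0.12, "ty": 2.8, "tz": 0, "wx": 0, "wy": 0, "wz": 0}

```text
time_s: 43.47
ee_pos: [497.7, -187.6, 182.7]
ee_rot: [180.0, -0.0, 177.8]
force: [0.6, 0.4, 0.2]
gripper_width: 0.3
gripper_force: 0.0
```

Call:
move_arm:
  plan:
    - {"tx": -0.12, "ty": 2.8, "tz": 0, "wx": 0, "wy": 0, "wz": 0}
    - {"tx": -0.12, "ty": 2.8, "tz": 0, "wx": 0, "wy": 0, "wz": 0}
    - {"tx": -0.12, "ty": 2.8, "tz": 0, "wx": 0, "wy": 0, "wz": 0}
    - {"tx": -0.12, "ty": 2.8, "tz": 0, "wx": 0, "wy": 0, "wz": 0}
    - {"tx": -0.12, "ty": 2.8, "tz": 0, "wx": 0, "wy": 0, "wz": 0}
    - {"tx": -0.12, "ty": 2.8, "tz": 0, "wx": 0, "wy": 0, "wz": 0}
    - {"tx": -0.12, "ty": 2.8, "tz": 0, "wx": 0, "wy": 0, "wz": 0}
    - {"tx": -0.12, "ty": 2.8, "tz": 0, "wx": 0, "wy": 0, "wz": 0}
    - {"tx": -0.12, "ty": 2.8, "tz": 0, "wx": 0, "wy": 0, "wz": 0}
    - {"tx": -0.12, "ty": 2.8, "tz": 0, "wx": 0, "wy": 0, "wz": 0}
    - {"tx": -0.12, "ty": 2.8, "tz": 0, "wx": 0, "wy": 0, "wz": 0}
    - {"tx": -0.12, "ty": 2.8, "tz": 0, "wx": 0, "wy": 0, "wz": 0}

```text
time_s: 44.47
ee_pos: [525.1, 147.6, 182.7]
ee_rot: [-180.0, -0.0, 177.8]
force: [0.5, 0.1, -0.4]
gripper_width: 0.5
gripper_force: 0.0
```

Call:
move_arm:
  plan:
    - {"tx": -0.12, "ty": 2.8, "tz": 0, "wx": 0, "wy": 0, "wz": 0}
    - {"tx": -0.12, "ty": 2.8, "tz": 0, "wx": 0, "wy": 0, "wz": 0}
    - {"tx": -0.12, "ty": 2.8, "tz": 0, "wx": 0, "wy": 0, "wz": 0}
    - {"tx": -0.12, "ty": 2.8, "tz": 0, "wx": 0, "wy": 0, "wz": 0}
    - {"tx": -0.12, "ty": 2.8, "tz": 0, "wx": 0, "wy": 0, "wz": 0}
    - {"tx": -0.12, "ty": 2.8, "tz": 0, "wx": 0, "wy": 0, "wz": 0}
    - {"tx": -0.12, "ty": 2.8, "tz": 0, "wx": 0, "wy": 0, "wz": 0}
    - {"tx": -0.12, "ty": 2.8, "tz": 0, "wx": 0, "wy": 0, "wz": -0.08}
    - {"tx": -0.12, "ty": 2.8, "tz": 0, "wx": 0, "wy": 0, "wz": -0.08}
    - {"tx": 0, "ty": 0, "tz": 0, "wx": 0, "wy": 0, "wz": 0}
    - {"tx": 0, "ty": 0, "tz": 0, "wx": 0, "wy": 0, "wz": 0}
    - {"tx": 0, "ty": 0, "tz": 0, "wx": 0, "wy": 0, "wz": 0}
  gripper: 5

```text
time_s: 45.47
ee_pos: [543.4, 397.2, 182.4]
ee_rot: [-179.9, -0.1, -173.1]
force: [0.1, 0.2, 0.4]
gripper_width: 50.0
gripper_force: 0.0
```

```bash
python3 - <<'E'
from h import *
f=snap('wrist','w20'); S=snap('side','s6'); C=snap('scene','c6'); go(494,387,80,187.1)
# pile unchanged since s5/c5?
for a,b,P in ((load('s5'),S,(596,22,40)),(load('c5'),C,(596,22,40))):
    u,v=proj(a,[P])[0].astype(int); print(np.abs(a['color'][v-40:v+40,u-45:u+45].astype(int)-b['color'][v-40:v+40,u-45:u+45]).mean((0,1)))
uv=proj(f,[(494,387,39)])[0]; u,v=uv.astype(int); print(uv, f['color'].max(2)[v,u-60:u+60:5])
b=blob(f,uv,39,60,win=50); print(b)
E
```

```text
pose [543.7 396.6 183.1] [-1.7999e+02 -1.0000e-02 -1.7315e+02] shift cm [ 5.05 -0.35 10.31] wz -0.004 min rows 3.0 1.0 J6@ -59.0
[56.7375     51.20555556 52.57138889]
[22.81819444 22.60833333 22.15236111]
[276.65129036 143.46674616] [183 182  26  23  24 102 191 191 190 191 139  26  27  22  63 170 167 192
 191 190  23  22  22  22]
(array([494.7, 387.3]), array([57.6, 14.2]), 7.0)
```

Call:
move_arm:
  plan:
    - {"tx": 1.24, "ty": -0.08, "tz": 1.5, "wx": 0, "wy": 0, "wz": 0}
    - {"tx": 1.24, "ty": -0.08, "tz": 1.5, "wx": 0, "wy": 0, "wz": 0}
    - {"tx": 1.24, "ty": -0.08, "tz": 1.5, "wx": 0, "wy": 0, "wz": 0}
    - {"tx": 1.25, "ty": -0.08, "tz": 1.5, "wx": 0, "wy": 0, "wz": 0}
    - {"tx": 0, "ty": 0, "tz": 2, "wx": 0, "wy": 0, "wz": 0}
    - {"tx": 0, "ty": 0, "tz": 2, "wx": 0, "wy": 0, "wz": 0}
    - {"tx": 0, "ty": 0, "tz": 2, "wx": 0, "wy": 0, "wz": 0}
    - {"tx": 0, "ty": 0, "tz": 2, "wx": 0, "wy": 0, "wz": 0}
    - {"tx": 0, "ty": 0, "tz": 1.6, "wx": 0, "wy": 0, "wz": 0}
    - {"tx": 0, "ty": 0, "tz": 0.9, "wx": 0, "wy": 0, "wz": 0}
    - {"tx": 0, "ty": 0, "tz": 0.5, "wx": 0, "wy": 0, "wz": 0}
    - {"tx": 0, "ty": 0, "tz": 0, "wx": 0, "wy": 0, "wz": 0}

```text
time_s: 46.62
ee_pos: [494.6, 387.8, 12.4]
ee_rot: [-180.0, -0.1, -173.1]
force: [0.1, 0.0, 0.4]
gripper_width: 50.4
gripper_force: 0.0
```

Call:
move_arm:
  plan:
    - {"tx": 0, "ty": 0, "tz": 0, "wx": 0, "wy": 0, "wz": 0}
    - {"tx": 0, "ty": 0, "tz": 0, "wx": 0, "wy": 0, "wz": 0}
    - {"tx": 0, "ty": 0, "tz": 0, "wx": 0, "wy": 0, "wz": 0}
    - {"tx": 0, "ty": 0, "tz": 0, "wx": 0, "wy": 0, "wz": 0}
    - {"tx": 0, "ty": 0, "tz": 0, "wx": 0, "wy": 0, "wz": 0}
    - {"tx": 0, "ty": 0, "tz": 0, "wx": 0, "wy": 0, "wz": 0}
    - {"tx": 0, "ty": 0, "tz": 0, "wx": 0, "wy": 0, "wz": 0}
    - {"tx": 0, "ty": 0, "tz": 0, "wx": 0, "wy": 0, "wz": 0}
  gripper: 0
  force: 35

```text
time_s: 47.28
ee_pos: [494.8, 388.5, 13.5]
ee_rot: [180.0, 0.0, -173.0]
force: [-1.4, -1.1, 3.6]
gripper_width: 15.8
gripper_force: 35.0
```

Call:
move_arm:
  plan:
    - {"tx": 0, "ty": 0, "tz": -1.5, "wx": 0, "wy": 0, "wz": 0}
    - {"tx": 0, "ty": 0, "tz": -2.5, "wx": 0, "wy": 0, "wz": 0}
    - {"tx": 0, "ty": 0, "tz": -3, "wx": 0, "wy": 0, "wz": 0}
    - {"tx": 0, "ty": 0, "tz": -3, "wx": 0, "wy": 0, "wz": 0}
    - {"tx": 0, "ty": 0, "tz": -2, "wx": 0, "wy": 0, "wz": 0}
    - {"tx": 0, "ty": 0, "tz": 0, "wx": 0, "wy": 0, "wz": 0}
    - {"tx": 0, "ty": 0, "tz": 0, "wx": 0, "wy": 0, "wz": 0}
    - {"tx": 0, "ty": 0, "tz": 0, "wx": 0, "wy": 0, "wz": 0}

```text
time_s: 47.95
ee_pos: [493.6, 387.9, 131.0]
ee_rot: [-179.9, -0.2, -173.1]
force: [0.3, -0.4, -1.8]
gripper_width: 15.7
gripper_force: 35.0
```

```bash
python3 - <<'E'
from h import *
f=snap('wrist','w21'); s=env.state(); print(s['gripper_width'],s['gripper_force'])
go(596,22.5,130,177.8)
g=f['color'].max(2).astype(int); print(g[100:260:4,260]); print(g[100:260:4,300]); print(g[190,180:390:5])
z=s['ee_pos'][2]-3.5
print(proj(f,[np.r_[s['ee_pos'][:2]+k*np.array([np.cos(np.radians(186.9)),np.sin(np.radians(186.9))]),z] for k in (50,55,60)])[:,1])
E
```

```text
16.034302427773518 34.99956250190735
pose [493.5 387.7 130.5] [-179.88   -0.22 -173.06] shift cm [ -5.76 -37.49   0.05] wz 0.16 min rows 10.0 2.0 J6@ -85.6
[190 186 183 184  69  25  21  23  22  22  23  24  25 163 192 190 190 190
 192 167 168 168 168 168 168 167 168 167 168 166 169 167 138  23  13  20
  18  16  20  17]
[188 188  25  25  24  24  21  25  22  22  23  21  18 159 187 187 185 186
 186 185 158 160 160 161 161 161 161 161 161 151 110  82  82  13  10  10
  16  13   8   4]
[179 184 189 188 188 183 181 171 170 169 168 168 166 171 169 170 169 171
 168 170 165 164 165 164 160 169 165 164 163 166 162 165 163 168 164 161
 166 159 160 165 158 165]
[162.25484762 152.00780635 141.61391358]
```

Call:
move_arm:
  plan:
    - {"tx": -0.41, "ty": -2.68, "tz": 0, "wx": 0, "wy": 0, "wz": 0}
    - {"tx": -0.41, "ty": -2.68, "tz": 0, "wx": 0, "wy": 0, "wz": 0}
    - {"tx": -0.41, "ty": -2.68, "tz": 0, "wx": 0, "wy": 0, "wz": 0}
    - {"tx": -0.41, "ty": -2.68, "tz": 0, "wx": 0, "wy": 0, "wz": 0}
    - {"tx": -0.41, "ty": -2.68, "tz": 0, "wx": 0, "wy": 0, "wz": 0}
    - {"tx": -0.41, "ty": -2.68, "tz": 0, "wx": 0, "wy": 0, "wz": 0}
    - {"tx": -0.41, "ty": -2.68, "tz": 0, "wx": 0, "wy": 0, "wz": 0}
    - {"tx": -0.41, "ty": -2.68, "tz": 0, "wx": 0, "wy": 0, "wz": 0}
    - {"tx": -0.41, "ty": -2.68, "tz": 0, "wx": 0, "wy": 0, "wz": 0}
    - {"tx": -0.41, "ty": -2.68, "tz": 0, "wx": 0, "wy": 0, "wz": 0}
    - {"tx": -0.41, "ty": -2.68, "tz": 0, "wx": 0, "wy": 0, "wz": 0}
    - {"tx": -0.41, "ty": -2.68, "tz": 0, "wx": 0, "wy": 0, "wz": 0}

```text
time_s: 49.0
ee_pos: [581.5, 73.8, 130.7]
ee_rot: [180.0, -0.2, -173.1]
force: [0.7, 0.7, -3.1]
gripper_width: 15.9
gripper_force: 35.0
```

Call:
move_arm:
  plan:
    - {"tx": -0.41, "ty": -2.68, "tz": 0, "wx": 0, "wy": 0, "wz": 0}
    - {"tx": -0.41, "ty": -2.68, "tz": 0, "wx": 0, "wy": 0, "wz": 0}
    - {"tx": 0, "ty": 0, "tz": 0, "wx": 0, "wy": 0, "wz": 0.08}
    - {"tx": 0, "ty": 0, "tz": 0, "wx": 0, "wy": 0, "wz": 0.08}
    - {"tx": 0, "ty": 0, "tz": 1, "wx": 0, "wy": 0, "wz": 0}
    - {"tx": 0, "ty": 0, "tz": 1, "wx": 0, "wy": 0, "wz": 0}
    - {"tx": 0, "ty": 0, "tz": 1, "wx": 0, "wy": 0, "wz": 0}
    - {"tx": 0, "ty": 0, "tz": 0, "wx": 0, "wy": 0, "wz": 0}
    - {"tx": 0, "ty": 0, "tz": 0, "wx": 0, "wy": 0, "wz": 0}
    - {"tx": 0, "ty": 0, "tz": 0, "wx": 0, "wy": 0, "wz": 0}
    - {"tx": 0, "ty": 0, "tz": 0, "wx": 0, "wy": 0, "wz": 0}

```text
time_s: 49.92
ee_pos: [597.4, 23.3, 103.3]
ee_rot: [180.0, 0.1, 177.8]
force: [0.6, 0.1, -2.3]
gripper_width: 15.6
gripper_force: 35.0
```

```bash
python3 - <<'E'
from h import *
f=snap('wrist','w22'); s=env.state(); print(s['gripper_width'],s['gripper_force'])
go(596,22.5,65,177.8)
g=f['color'].max(2).astype(int)
for u in (245,270): print(g[100:200:3,u])
print(g[140,180:390:5])
t=np.radians(s['ee_rot'][2]); ex=np.array([np.cos(t),np.sin(t)])
for z,k in ((54,50),(12,70),(12,51)): print(z,k,proj(f,[np.r_[s['ee_pos'][:2]+k*ex,z]]))
E
```

```text
16.031633901721275 34.999571442604065
pose [597.4  23.2 103.5] [1.7999e+02 7.0000e-02 1.7781e+02] shift cm [ 0.14 -0.08  3.85] wz 0.0 min rows 1.0 1.0 J6@ -85.6
[194 198 197 199 199 194 144 118 117 117 117 119 119 120 118 194  44 104
 198 182 182 181 180 180 180 178 178 179 178 179 178 178 177 177]
[197 197 198 190 185 187 142 117 119 117 118 118 116  99  99 189  42 103
 200 199 200 199 199 200 199 177 174 174 173 174 175 174 174 174]
[188 194 191 186 192 192 172 121 119 118 118 117 118 120 120 119 110  97
  99 100  99 100  99  64  64  62  63  63  64  64  63  63  64  63 115 114
 112 110 112 112 115 115]
54 50 [[281.14007032 153.92120709]]
12 70 [[281.18903274 120.14133468]]
12 51 [[281.20832608 147.02016629]]
```

Call:
move_arm:
  plan:
    - {"tx": 0.14, "ty": -0.08, "tz": 0.8, "wx": 0, "wy": 0, "wz": 0}
    - {"tx": 0, "ty": 0, "tz": 1, "wx": 0, "wy": 0, "wz": 0}
    - {"tx": 0, "ty": 0, "tz": 0.8, "wx": 0, "wy": 0, "wz": 0}
    - {"tx": 0, "ty": 0, "tz": 0.6, "wx": 0, "wy": 0, "wz": 0}
    - {"tx": 0, "ty": 0, "tz": 0.4, "wx": 0, "wy": 0, "wz": 0}
    - {"tx": 0, "ty": 0, "tz": 0.25, "wx": 0, "wy": 0, "wz": 0}
    - {"tx": 0, "ty": 0, "tz": 0, "wx": 0, "wy": 0, "wz": 0}
    - {"tx": 0, "ty": 0, "tz": 0, "wx": 0, "wy": 0, "wz": 0}
    - {"tx": 0, "ty": 0, "tz": 0, "wx": 0, "wy": 0, "wz": 0}

```text
time_s: 50.72
ee_pos: [595.8, 22.3, 64.5]
ee_rot: [180.0, 0.0, 177.8]
force: [0.2, 1.0, -1.5]
gripper_width: 15.8
gripper_force: 35.0
```

Call:
move_arm:
  plan:
    - {"tx": 0, "ty": 0, "tz": 0.05, "wx": 0, "wy": 0, "wz": 0}
    - {"tx": 0, "ty": 0, "tz": 0.05, "wx": 0, "wy": 0, "wz": 0}
    - {"tx": 0, "ty": 0, "tz": 0, "wx": 0, "wy": 0, "wz": 0}
    - {"tx": 0, "ty": 0, "tz": 0, "wx": 0, "wy": 0, "wz": 0}

```text
time_s: 51.05
ee_pos: [595.8, 22.3, 64.4]
ee_rot: [180.0, 0.1, 177.8]
force: [-1.6, -1.0, 5.3]
gripper_width: 16.0
gripper_force: 35.0
```

Call:
move_arm:
  plan:
    - {"tx": 0, "ty": 0, "tz": 0, "wx": 0, "wy": 0, "wz": 0}
    - {"tx": 0, "ty": 0, "tz": 0, "wx": 0, "wy": 0, "wz": 0}
    - {"tx": 0, "ty": 0, "tz": 0, "wx": 0, "wy": 0, "wz": 0}
    - {"tx": 0, "ty": 0, "tz": 0, "wx": 0, "wy": 0, "wz": 0}
    - {"tx": 0, "ty": 0, "tz": 0, "wx": 0, "wy": 0, "wz": 0}
    - {"tx": 0, "ty": 0, "tz": -1, "wx": 0, "wy": 0, "wz": 0}
    - {"tx": 0, "ty": 0, "tz": -3, "wx": 0, "wy": 0, "wz": 0}
    - {"tx": 0, "ty": 0, "tz": -3.5, "wx": 0, "wy": 0, "wz": 0}
    - {"tx": -1, "ty": 0, "tz": -3.5, "wx": 0, "wy": 0, "wz": 0}
    - {"tx": -3, "ty": 0, "tz": -3, "wx": 0, "wy": 0, "wz": 0}
    - {"tx": -2, "ty": 0, "tz": -1, "wx": 0, "wy": 0, "wz": 0}
    - {"tx": 0, "ty": 0, "tz": 0, "wx": 0, "wy": 0, "wz": 0}
  gripper: 5

```text
time_s: 52.05
ee_pos: [660.1, 19.8, 217.5]
ee_rot: [180.0, 0.6, 177.8]
force: [-0.3, -0.3, -0.6]
gripper_width: 50.0
gripper_force: 0.0
```

Call:
move_arm:
  plan:
    - {"tx": 0, "ty": 0, "tz": 0, "wx": 0, "wy": 0, "wz": 0}
    - {"tx": 0, "ty": 0, "tz": 0, "wx": 0, "wy": 0, "wz": 0}
    - {"tx": 0, "ty": 0, "tz": 0, "wx": 0, "wy": 0, "wz": 0}
    - {"tx": 0, "ty": 0, "tz": 0, "wx": 0, "wy": 0, "wz": 0}

```text
time_s: 52.38
ee_pos: [653.8, 20.0, 212.0]
ee_rot: [-180.0, -0.1, 177.8]
force: [0.4, -0.7, -0.1]
gripper_width: 50.3
gripper_force: 0.0
```

```bash
python3 - <<'E'
from h import *
f=snap('wrist','w23'); print(env.state()['ee_pos'])
uv=proj(f,[(596,22.3,90)])[0]; print(uv,blob(f,uv,90,60,win=60))
# bright plate
m=(f['color'].min(2)>0).astype(np.uint8); g=f['color'].max(2).astype(int)
c=proj(f,[(596,22.3,60)])[0].astype(int); print(c,g[c[1]+18,c[0]-80:c[0]+80:4], g[c[1]-110:c[1]+100:5,c[0]-25])
E
```

```text
[653.99152028  20.02151722 212.21714598]
[281.34285952 136.05792094] (array([595.5,  22.7]), array([57.8, 14.8]), -1.9)
[281 134] [195 196 193 197 196 190 185 191 127 119 119 198 195 195 196 196 195 196
  34  29  28  26  21 112 114 113 111 114 111 112  82  67  83 111 113 112
 112 106 111 108] [187 188 188 186 186 193 193 158 115 194 194 195 195 195 194 196 196 196
 197 195 196 196 196 195 196 196 197 198 196 195 198 198 198 197 154  89
 133 136 134 134 135 131]
```

```bash
python3 -c "
from workcell import env
print(env.job_done())"
```

```text
the job is handed in; nothing more can be done
None
```

The job is handed in: I took both readings with the plunger at its stop, stacked the three filters present on the stage and put the cover back on top. In the last images, the pile measured within about 1.5 mm of centre and the cover within about 1 mm, but hand-in returned no verdict.

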